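# Swap the check weight on the balance

### The job

Change the check weight on the balance for the larger one, which stands at the back of the white tray behind the measuring cylinder and the dropping bottle: first stand both of those on the blue mat, then move the small brass weight from the pan onto the green spot in the tray, and then set the large brass weight in the middle of the pan. Only when both weights are in place, put the cylinder and the bottle back in the tray exactly where each of them stood at the start. Keep the glassware upright throughout and leave everything standing.

Things in the scene. Friction and masses are not known exactly. Their poses are not given: they have to be found in the camera images.
- cylinder_mid (a point): Clear glass measuring cylinder standing on a blue six-sided foot (48 mm across, 6 mm high), in the front half of the tray; 151 mm tall, 55 g. The point is on its axis, 75 mm above its underside; z is up. Grip the round stem, 21 mm in diameter, 25 to 55 mm above the point, so that the palm stays above the top, which is 76 mm above the point. The other blocker stands about 84 mm beside it, along the tray's y: closing the fingers along the tray's x keeps clear of it.
- bottle_mid (a point): Amber glass dropping bottle with black cap and upright red rubber teat, in the front half of the tray; 42 mm in diameter, 116 mm tall, about 95 g. The point is on its axis, 58 mm above its underside; z is up. The cap (22 mm wide) ends 25 mm above the point; above it the teat, 12 to 13 mm wide and firmly fixed, goes up to 58 mm above the point. Lift it by the teat, gripping about 45 mm above the point (fingertips just above the cap, fingers along the tray's x).
- large_weight_mid (a point): Larger brass weight with a knob on top, 21 mm in diameter, 32 mm tall, 50 g; stands at the back of the tray (its +x side), about 52 mm behind the row of glassware. The point is on its axis, half-way up (16 mm above its underside); z is up. Grip it with the fingertips close to the floor it stands on, fingers closing along the tray's y.
- small_weight_mid (a point): Smaller brass weight with a knob on top, 17 mm in diameter, 26 mm tall, 20 g; stands on the balance pan at the start. The point is on its axis, half-way up (13 mm above its underside); z is up. Grip it with the fingertips close to the surface it stands on.
- tray: Fixed low white storage tray, 150 (x) by 200 (y) mm outside, walls 5 mm thick, rim 18 mm high, floor 5 mm above the worktop. The origin is on the worktop under its centre; z up, x points to its back (away from the robot, up to 0.2 rad either way), y to its left. The glassware stands in the front half, left and right; at the back stand the large weight on one side and the green spot on the other, about 42 mm from the middle.
- spot_centre (a point): Fixed flat green disc, 36 mm in diameter, 2 mm thick, on the tray floor at the back: the place of the small weight. The point is the centre of its upper face.
- mat_centre (a point): Fixed flat blue mat on the worktop, 130 (x) by 200 (y) mm, 3 mm thick: the side area where the glassware waits. The point is the centre of its upper face; x and y along its sides, z up.
- pan_centre (a point): Centre of the upper face of the round steel pan, 100 mm in diameter, of the grey balance; the pan's face is 45 mm above the worktop and does not move. The balance is fixed, 190 mm deep and 150 mm wide, its top 34 mm above the worktop; the pan lies 30 mm behind its middle, the dark readout in front. x points to the back of the balance, y to its left, z up.
Things that resemble listed ones, but are neither listed nor needed, are in the scene too. Leave any pink look-alike of the part that bears bottle_mid alone.

How it is judged:
By the outcome, as a careful person would: the job done as asked, in the order asked, and still so for the second after the job is handed in, with the robot touching nothing.
It also fails if it takes over 136 s, if anything falls off the work surface, if the arm or the gripper's body presses on something with over 40 N, if the wrist force passes 120 N, or if a joint passes its speed limit or range.

### The arm

A 6-joint arm with a two-finger parallel gripper is mounted at the origin on a cart in front of the work surface, level with it; the furniture and walls round the work are solid. World frame = base frame: x ahead of the robot, y to its left, z up, the work surface at z = 0. Lengths are in m, angles in degrees, forces in N, time in s.
With the tool pointing down it reaches from about 0.35 to 0.875 m from the base axis. Payload 4.2 kg.
Tool frame: the origin (TCP) lies at the very end of the fingers, on their centre line; the grasp point (between the pads) lies 19 mm behind it; z points along the fingers, x is the direction in which the jaws open and shut, and the axes are right-handed (so a half turn about z gives the same grasp; the last joint's range is limited). The gripper opens to 87 mm and grips with 3 to 60 N. Pads are 19 mm wide; open, the fingers measure 117 mm over their backs; the gripper's body (75 mm by 190 mm) begins 51 mm behind the grasp point.
Start: joints at [-59.668, 22.042, 0.453, 0, -68.411, -14.817], TCP at [0.167, -0.602, 0.202] pointing down, gripper open.
Joint ranges: [-179.83, 179.83], [-69.29, 118.12], [-61.27, 80.66], [-181.25, 117.63], [-171.15, -9.14], [-177.46, 177.46]. Speed limits (degrees/s): [159.86, 159.86, 180, 180, 180, 180].

### API

Orientations are given as a 3x3 rotation matrix whose columns are the frame's x, y, z axes.
In Python, from station import sense, capture, finish_job gives the robot as it stands.
- The arm moves only by the shell command python3 -m crank 'ROWS' [OPENING]. ROWS is JSON, a list of rows, each a list of 4 numbers: the shift along the tool's x, y, z in m, then the turn about the tool's z in rad. A call has 1 to 5 rows; each row shifts and turns the commanded pose from where the row before left it, along the tool's axes as they then stand; what a row does not reach is not made up. A row lasts 1/12 s, in which the tool goes at most 41.7 mm and 7.16 degrees, less where a joint would pass 70% of its speed; a pose out of reach is approached as far as the arm can. A call with a gripper value outside its range is refused whole. OPENING is the finger opening in m, from 0 to 0.087, set as the call begins (- or left out, the last holds). The fingers move at their own pace and stop on an object; the grip force is fixed at half the most. Time passes only in rows, so rows that do not move let the fingers close. It gives the time, the measured TCP pose, the force and the opening at its end, in the units of the state.
- sense(): the state, without advancing time (a new reading comes with each control period).
- capture(name): name is "side" or "top" or "wrist"; returns a dict with "pixels" (400x640x3 uint8, red, green, blue), "depth" (400x640 float32, m along the optical axis (not along the pixel's ray), 0 where there is no reading), "fx", "fy", "cx", "cy" (pixels), "world_from_camera" (4x4, takes a point from camera to world coordinates); the wrist camera has in their place "hand_eye" (4x4, takes a point from camera to tool coordinates, whose origin is the TCP and whose axes are the tool frame's). Camera axes: x right, y down, z forward; pixel columns grow to the right and rows downward; lengths in m; the calibration is good to about 2 mm. A picture is of the moment at which its call begins: read the wrist's pose just before it.
- finish_job(): hands the job in, once; it reports no verdict.
The state is a dict: "time_s": time; "joints": joint angles; "joint_velocities": joint speeds; "effort": joint torques, N m; "tcp_pos": TCP position; "ee_rot": TCP orientation; "wrist_force": force on the tool from outside, world axes, zero at the start; "moment": the same for the moment, N m; "gripper_width": opening from 0.0 (shut) to 1.0 (fully open).
Only numpy, scipy, OpenCV 4.12 (cv2) and the standard library are available. Lean on these libraries where they do the work, as an engineer would, in place of code of your own. Each camera call takes 0.05 s, during which the arm holds its last target.

## Working session

There is one attempt and no reset: what is moved stays moved. The work goes in short steps, Python scripts to look and compute and a shell command to move; the robot and the scene stay as the last step left them, time stands still between calls to the robot, and variables do not carry over. Pictures are saved under pics/ and viewed, and the job is handed in when it is done.

```bash
mkdir -p pics; ls; python3 - <<'E'
from station import sense,capture
import cv2
s=sense(); print(s)
for n in("side","top","wrist"):
    c=capture(n); cv2.imwrite(f"pics/{n}0.png",c["pixels"][:,:,::-1]); print(n,c["fx"],c["fy"],c["cx"],c["cy"],c.get("world_from_camera",c.get("hand_eye")))
E
```

```text
pics
{'time_s': 0.0, 'joints': array([-5.96664348e+01,  2.20894081e+01,  3.80969981e-01, -2.95557713e-02,
       -6.84104258e+01, -1.48167272e+01]), 'joint_velocities': array([ 0.00534207,  0.09776532,  0.02287362,  0.01951555,  0.02983133,
       -0.00900797]), 'effort': array([ 6.25689154e-04, -3.90670681e+01,  1.87411988e+01,  4.21986580e+00,
        1.10381073e-02, -2.11867173e-04]), 'tcp_pos': array([ 0.16705428, -0.60159886,  0.20058056]), 'ee_rot': array([[-2.67337507e-01,  9.63602748e-01, -6.33711232e-04],
       [ 9.63600606e-01,  2.67338250e-01,  2.03276012e-03],
       [ 2.12818849e-03, -6.72115027e-05, -9.99997733e-01]]), 'wrist_force': array([-0.19557724, -0.29447657, -0.26374251]), 'moment': array([-0.01510413,  0.03680711, -0.02988639]), 'gripper_width': 1.0022453833520446}
side 432.22519277471525 432.22519277471525 319.6443434336027 198.08441820347815 [[-0.99044738 -0.07176247  0.1177461   0.33858198]
 [-0.13729447  0.59258418 -0.79372175  0.83480787]
 [-0.01281504 -0.80230551 -0.59677604  0.72043386]
 [ 0.          0.          0.          1.        ]]
top 391.6578740480246 391.6578740480246 318.26988615198826 196.9897018392501 [[-0.02699146 -0.99791395  0.05864473  0.39765852]
 [-0.99917044  0.02872205  0.02886999 -0.06741588]
 [-0.03049416 -0.05781684 -0.99786137  1.05852916]
 [ 0.          0.          0.          1.        ]]
wrist 293.8304234801198 293.8304234801198 327.5928090193378 194.88374901817338 [[ 9.99998599e-01  4.01861591e-05  1.67361782e-03 -5.69024674e-04]
 [-5.51181786e-04  9.51877259e-01  3.06479004e-01 -8.58289334e-02]
 [-1.58076253e-03 -3.06479497e-01  9.51875947e-01 -1.82209078e-01]
 [ 0.00000000e+00  0.00000000e+00  0.00000000e+00  1.00000000e+00]]
```

View pics/side0.png

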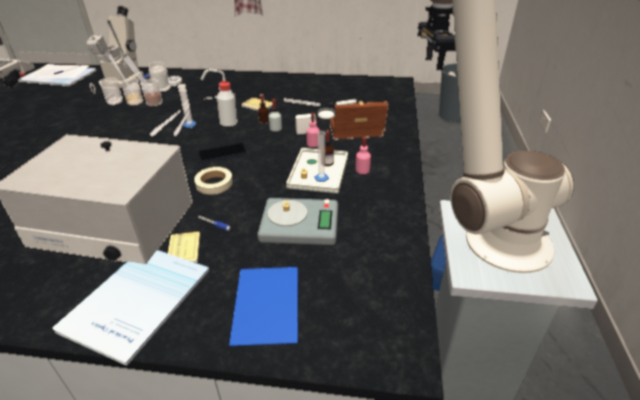

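View pics/top0.png

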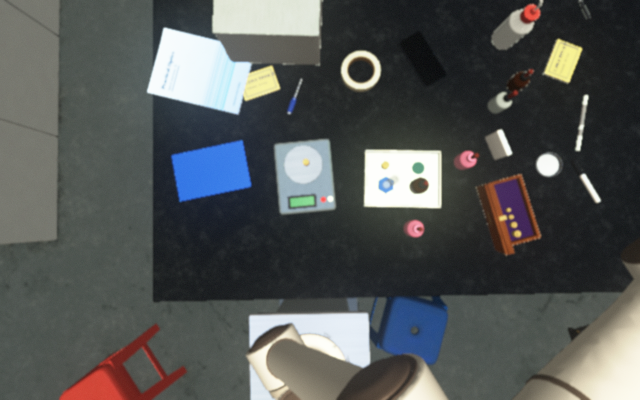

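View pics/wrist0.png

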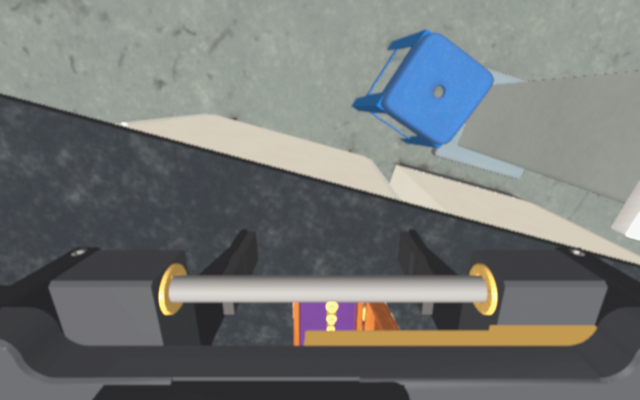

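The side view shows the tray at (318,170), with the cylinder (321,160) and the amber bottle (328,148). It also shows the balance (298,220), with the small weight at (286,206), and the mat (266,305). In the top view, the tray is centred at (402,179), the cylinder foot is at (386,184), and the amber bottle is at (419,186). The large weight is at (385,165), the green spot at (418,168), the small weight at (307,162) and the mat at (211,170). The pink bottles at (415,229) and (466,160) are look-alikes, so I'll leave them alone.

```bash
cat > h.py <<'E'
import numpy as np, cv2, math
from station import sense,capture
def shot(n,save=None):
    s=sense(); c=capture(n)
    if n=="wrist":
        T=np.eye(4);T[:3,:3]=s["ee_rot"];T[:3,3]=s["tcp_pos"];c["W"]=T@c["hand_eye"]
    else: c["W"]=c["world_from_camera"]
    if save: cv2.imwrite("pics/"+save+".png",c["pixels"][:,:,::-1])
    c["hsv"]=cv2.cvtColor(c["pixels"],cv2.COLOR_RGB2HSV)
    return c
def ray(c,uv):
    d=np.array([(uv[0]-c["cx"])/c["fx"],(uv[1]-c["cy"])/c["fy"],1.]);return c["W"][:3,3],c["W"][:3,:3]@d
def onz(c,uv,z):
    o,d=ray(c,uv);return o+d*(z-o[2])/d[2]
def tri(L):
    A=np.zeros((3,3));b=np.zeros(3)
    for c,uv in L:
        o,d=ray(c,uv);d=d/np.linalg.norm(d);P=np.eye(3)-np.outer(d,d);A+=P;b+=P@o
    x=np.linalg.solve(A,b)
    r=[np.linalg.norm((np.eye(3)-np.outer(d/np.linalg.norm(d),d/np.linalg.norm(d)))@(x-o)) for o,d in (ray(c,uv) for c,uv in L)]
    return x,max(r)
def proj(c,p):
    q=np.linalg.inv(c["W"])@np.append(p,1);return np.array([c["fx"]*q[0]/q[2]+c["cx"],c["fy"]*q[1]/q[2]+c["cy"]])
def mask(c,lo,hi,roi=None):
    m=cv2.inRange(c["hsv"],np.array(lo),np.array(hi))
    if roi: r=np.zeros_like(m);x0,y0,x1,y1=roi;r[y0:y1,x0:x1]=255;m&=r
    return m
def blobs(m,amin=20):
    cs,_=cv2.findContours(m,cv2.RETR_EXTERNAL,cv2.CHAIN_APPROX_NONE)
    cs=[k for k in cs if cv2.contourArea(k)>=amin];return sorted(cs,key=cv2.contourArea,reverse=True)
def cen(k):
    M=cv2.moments(k);return np.array([M["m10"]/M["m00"],M["m01"]/M["m00"]])
def togo(x,y,z):
    "shift in tool axes from current pose"
    s=sense();return np.round(s["ee_rot"].T@(np.array([x,y,z])-s["tcp_pos"]),4)
def crop(c,roi,k,name):
    x0,y0,x1,y1=roi;cv2.imwrite("pics/"+name+".png",cv2.resize(c["pixels"][y0:y1,x0:x1,::-1],None,fx=k,fy=k,interpolation=cv2.INTER_CUBIC))
E
python3 - <<'E'
from h import *
c=shot("top")
crop(c,(260,130,500,250),3.3,"topcrop")
m=mask(c,(105,150,80),(125,255,255),(150,120,270,220)); k=blobs(m)[0]; print("mat",onz(c,cen(k),.003),[onz(c,p,.003)[:2].round(3).tolist() for p in cv2.boxPoints(cv2.minAreaRect(k))])
m=mask(c,(0,0,170),(179,60,255),(350,140,455,220)); k=blobs(m)[0]; r=cv2.minAreaRect(k); print("tray",r,onz(c,r[0],.018),[onz(c,p,.018)[:2].round(3).tolist() for p in cv2.boxPoints(r)])
for n,uv,z in(("cyl",(386,184),.01),("bot",(419,186),.1),("large",(385,165),.037),("spot",(418,168),.007),("small",(307,162),.07),("pan",(304,163),.045)): print(n,onz(c,uv,z).round(3))
s=shot("side");crop(s,(240,110,400,250),4,"sidecrop")
E
```

```text
mat [0.54048496 0.25523065 0.003     ] [[0.591, 0.371], [0.626, 0.166], [0.491, 0.141], [0.456, 0.345]]
tray ((402.5, 178.5), (57.0, 77.0), 90.0) [ 0.50148422 -0.26204879  0.018     ] [[0.581, -0.163], [0.574, -0.367], [0.423, -0.36], [0.429, -0.158]]
cyl [ 0.489 -0.219  0.01 ]
bot [ 0.474 -0.286  0.1  ]
large [ 0.536 -0.214  0.037]
spot [ 0.53  -0.307  0.007]
small [ 0.546 -0.013  0.07 ]
pan [ 0.547 -0.003  0.045]
```

View pics/topcrop.png

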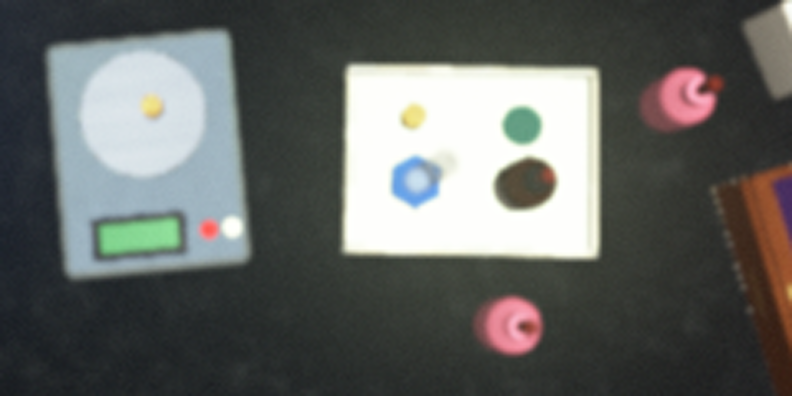

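View pics/sidecrop.png

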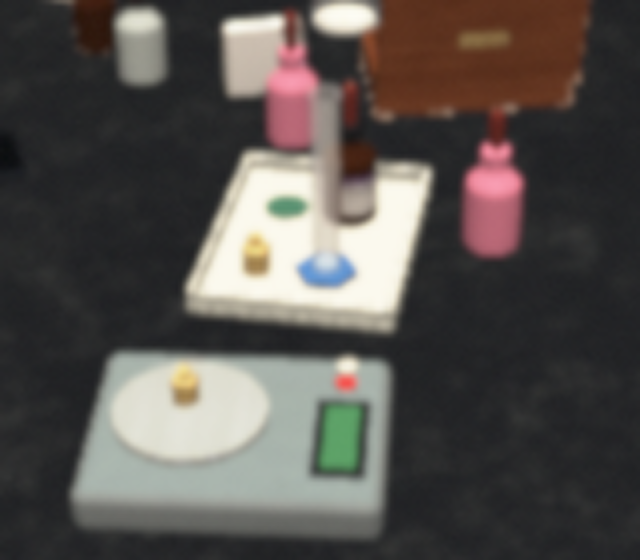

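```bash
python3 -c "
from h import *
print(togo(.42,-.28,.30),togo(.42,-.28,.30)/12)"
```

```text
[ 0.2427  0.3298 -0.0986] [ 0.020225    0.02748333 -0.00821667]
```

```bash
python3 -m crank '[[0.02,0.0275,-0.0083,0],[0.02,0.0275,-0.0083,0],[0.02,0.0275,-0.0083,0],[0.02,0.0275,-0.0083,0],[0.02,0.0275,-0.0083,0]]'; python3 -m crank '[[0.02,0.0275,-0.0083,0],[0.02,0.0275,-0.0083,0],[0.02,0.0275,-0.0083,0],[0.02,0.0275,-0.0083,0],[0.02,0.0275,-0.0083,0]]'; python3 -m crank '[[0.02,0.0275,-0.0083,0],[0.02,0.0275,-0.0083,0],[0,0,0,0.1],[0,0,0,0.1],[0,0,0,0.05]]'; python3 -m crank '[[0,0,0,0],[0,0,0,0]]'; python3 -c "
from h import *
c=shot('wrist','w1')
print(sense()['joints'],sense()['ee_rot'].round(3),sense()['tcp_pos'])"
```

```text
time_s: 0.67
tcp_pos: [0.2735, -0.4677, 0.2434]
ee_rot: [[-0.267, 0.964, -0.0], [0.964, 0.267, 0.0], [0.0, -0.0, -1.0]]
wrist_force: [0.6, 0.2, -0.0]
gripper_width: 1.007
time_s: 1.08
tcp_pos: [0.3793, -0.3344, 0.2852]
ee_rot: [[-0.267, 0.964, 0.0], [0.964, 0.267, -0.0], [-0.0, 0.0, -1.0]]
wrist_force: [0.7, -0.2, -0.1]
gripper_width: 1.0
time_s: 1.5
tcp_pos: [0.4215, -0.2818, 0.3013]
ee_rot: [[-0.018, 1.0, 0.0], [1.0, 0.018, 0.0], [0.0, 0.0, -1.0]]
wrist_force: [0.7, 0.5, -0.6]
gripper_width: 0.996
time_s: 1.67
tcp_pos: [0.4209, -0.2826, 0.3012]
ee_rot: [[-0.022, 1.0, -0.0], [1.0, 0.022, 0.0], [0.0, -0.0, -1.0]]
wrist_force: [-0.7, 0.4, -0.2]
gripper_width: 0.997
[-1.55175998e+01  7.08581249e+00 -5.59825941e+00 -4.28501162e-03
 -7.73224425e+01 -7.32179933e+01] [[-0.022  1.    -0.   ]
 [ 1.     0.022  0.   ]
 [ 0.    -0.    -1.   ]] [ 0.42086572 -0.28267618  0.30119519]
```

View pics/w1.png

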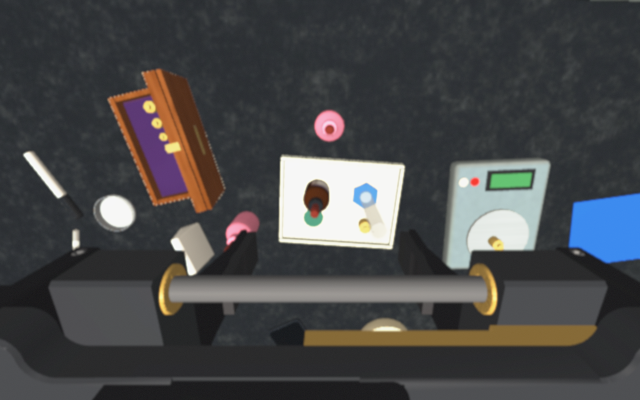

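The wrist view shows the tray with the amber bottle (316,195), the cylinder foot (366,195), the large weight (365,226) and the spot (313,218). The balance is at (497,215) and the weight on its pan is at (495,242). Next I'll turn the tool x along the tray x and take a second view.

```bash
python3 -m crank '[[0,0,0,-0.116],[0,0,0,-0.116],[0,0,0,-0.116],[0,0,0,-0.116],[0,0,0,-0.116]]' >/dev/null; python3 -m crank '[[0,0,0,-0.116],[0,0,0,-0.116],[0,0,0,-0.116],[0,0,0,-0.116],[0,0,0,-0.116]]'>/dev/null; python3 -m crank '[[0,0,0,-0.116],[0,0,0,-0.116],[0,0,0,-0.116],[0,0,0,0],[0,0,0,0]]'; python3 -c "
from h import *
print(togo(.49,-.21,.28))"
```

```text
time_s: 2.97
tcp_pos: [0.4208, -0.2829, 0.3012]
ee_rot: [[-0.999, 0.045, -0.0], [0.045, 0.999, 0.0], [0.0, 0.0, -1.0]]
wrist_force: [-1.0, 0.4, -0.4]
gripper_width: 1.002
[-0.0659  0.0759  0.0212]
```

```bash
python3 -m crank '[[-0.022,0.0253,0.007,0],[-0.022,0.0253,0.007,0],[-0.022,0.0253,0.007,0],[0,0,0,0],[0,0,0,0]]'; python3 -c "
from h import *
c=shot('wrist','w2')
crop(c,(200,0,440,260),2.3,'w2c')"
```

```text
time_s: 3.38
tcp_pos: [0.4907, -0.2086, 0.2794]
ee_rot: [[-0.999, 0.042, -0.002], [0.042, 0.999, 0.0], [0.002, 0.0, -1.0]]
wrist_force: [-0.6, 0.4, 1.3]
gripper_width: 0.998
```

View pics/w2.png

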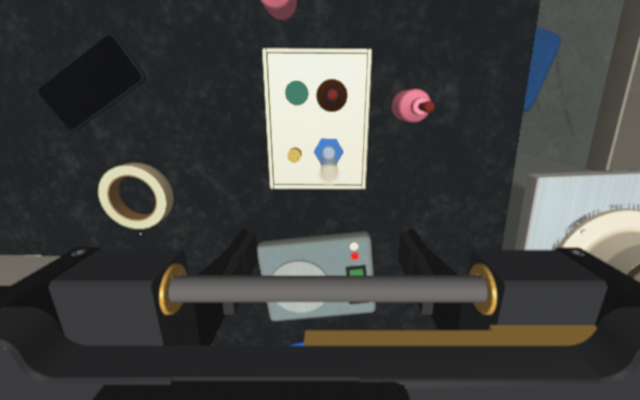

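View pics/w2c.png

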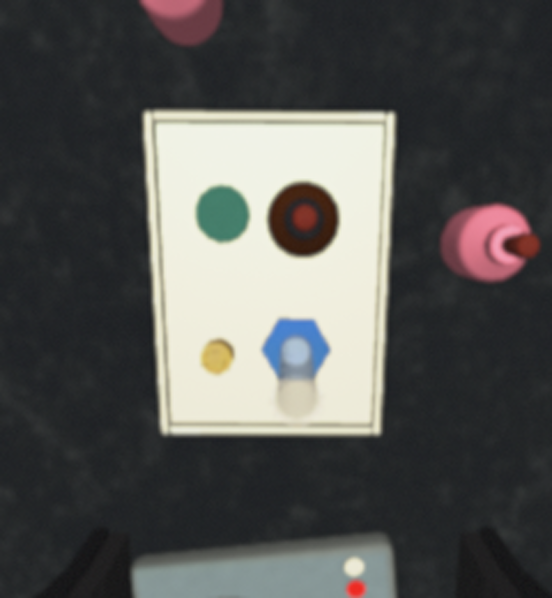

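This view shows the bottle upright, with its red teat at (332,95) directly over the body. The cylinder foot is at (329,153) and the large weight at (294,155), behind the cylinder on the side away from the robot. The spot is at (297,93). I'll measure with both wrist views.

```bash
cat > m.py <<'E'
from h import *
import pickle
def white_quad(c,roi):
    m=mask(c,(0,0,150),(179,70,255),roi); m=cv2.morphologyEx(m,cv2.MORPH_CLOSE,np.ones((3,3)))
    k=blobs(m)[0]; h=cv2.convexHull(k); return cv2.approxPolyDP(h,0.03*cv2.arcLength(h,True),True)[:,0]
E
python3 - <<'E'
from m import *
c2=shot('wrist')
c1=dict(c2); p=cv2.imread('pics/w1.png'); c1['pixels']=p[:,:,::-1]; c1['hsv']=cv2.cvtColor(p,cv2.COLOR_BGR2HSV)
T=np.eye(4);a=np.array([-.022,1,0])/np.hypot(1,.022);T[:3,:3]=np.array([[a[0],a[1],0],[a[1],-a[0],0],[0,0,-1]]);T[:3,3]=[0.42086572,-0.28267618,0.30119519];c1['W']=T@c1['hand_eye']
for c in(c1,c2):pickle.dump(c,open('c%d.pkl'%(1 if c is c1 else 2),'wb'))
tc=shot('top')
R={}
for n,c,roi in(('w1',c1,(270,145,415,255)),('w2',c2,(255,40,380,195)),('top',tc,(350,140,455,220))):
    q=white_quad(c,roi); P=np.array([onz(c,x,.018)[:2] for x in q]); print(n,q.tolist(),P.round(4).tolist(),P.mean(0).round(4))
def find(c,lo,hi,roi,amin=8):
    ks=blobs(mask(c,lo,hi,roi),amin); return [(cen(k).round(1).tolist(),cv2.contourArea(k),cv2.boundingRect(k)) for k in ks[:3]]
for n,c,roi in(('w1',c1,(270,145,415,255)),('w2',c2,(255,40,380,195)),('top',tc,(350,140,455,220))):
    print(n,'green',find(c,(60,60,30),(95,255,220),roi))
    print(n,'blue',find(c,(100,90,60),(125,255,255),roi))
    print(n,'gold',find(c,(18,90,60),(32,255,255),roi))
    print(n,'red',find(c,(0,120,85),(6,255,255),roi),find(c,(174,120,70),(180,255,255),roi))
E
```

```text
w1 [[280, 158], [402, 164], [392, 247], [279, 241]] [[0.4255, -0.3576], [0.4309, -0.1615], [0.58, -0.1642], [0.5727, -0.3634]] [ 0.5023 -0.2617]
w2 [[370, 50], [364, 188], [271, 188], [263, 49]] [[0.4245, -0.3573], [0.4335, -0.1602], [0.58, -0.1664], [0.5709, -0.3646]] [ 0.5022 -0.2621]
top [[425, 140], [435, 167], [388, 206], [365, 206], [361, 140]] [[0.6026, -0.3256], [0.5295, -0.3488], [0.4296, -0.2211], [0.4313, -0.1605], [0.6082, -0.1558]] [ 0.5203 -0.2424]
w1 green [([312.3, 219.4], 129.5, (304, 211, 18, 15))]
w1 blue [([363.8, 192.4], 206.5, (354, 184, 23, 22))]
w1 gold [([364.0, 225.3], 95.5, (359, 219, 11, 14))]
w1 red [([314.4, 210.8], 58.5, (311, 205, 8, 12))] []
w2 green [([296.3, 93.1], 365.5, (286, 82, 22, 23))]
w2 blue [([328.0, 148.5], 263.5, (315, 140, 28, 23))]
w2 gold [([294.0, 155.3], 127.0, (288, 149, 13, 14))]
w2 red [([331.7, 94.8], 73.5, (327, 90, 10, 11))] []
top green []
top blue [([383.9, 185.5], 70.0, (379, 178, 14, 15))]
top gold [([424.2, 186.2], 16.0, (423, 181, 3, 12))]
top red [] []
```

```bash
python3 - <<'E'
from m import *
c1,c2=[pickle.load(open(f'c{i}.pkl','rb')) for i in(1,2)]
print('spot',tri([(c1,(312.3,219.4)),(c2,(296.3,93.1))]), onz(c1,(312.3,219.4),.007),onz(c2,(296.3,93.1),.007))
print('large top',tri([(c1,(364.,225.3)),(c2,(294.,155.3))]),onz(c1,(364,225.3),.03),onz(c2,(294,155.3),.03))
print('teat',tri([(c1,(314.4,211.5)),(c2,(331.7,94.8))]),onz(c1,(314.4,213),.12),onz(c2,(331.7,94.8),.121))
# foot: vertices: w2 left,right
print('foot',onz(c1,(365.5,194.8),.011),onz(c2,(328.5,152.5),.011))
crop(c1,(270,145,415,255),5,'w1c'); crop(c2,(255,40,380,195),5*.75,'w2d')
E
```

```text
spot (array([ 0.52935234, -0.30546131,  0.02064329]), np.float64(0.0003036690178589237)) [ 0.53509671 -0.30578591  0.007     ] [ 0.53066923 -0.30609939  0.007     ]
large top (array([ 0.53992664, -0.21624853,  0.01688938]), np.float64(0.00024526816337450954)) [ 0.53421307 -0.21790915  0.03      ] [ 0.53831345 -0.21880554  0.03      ]
teat (array([ 0.48062105, -0.29920211,  0.10876222]), np.float64(0.000890080548804733)) [ 0.47843353 -0.29786116  0.12      ] [ 0.48075897 -0.29991177  0.121     ]
foot [ 0.48650205 -0.21601448  0.011     ] [ 0.48713526 -0.21755586  0.011     ]
```

View pics/w1c.png

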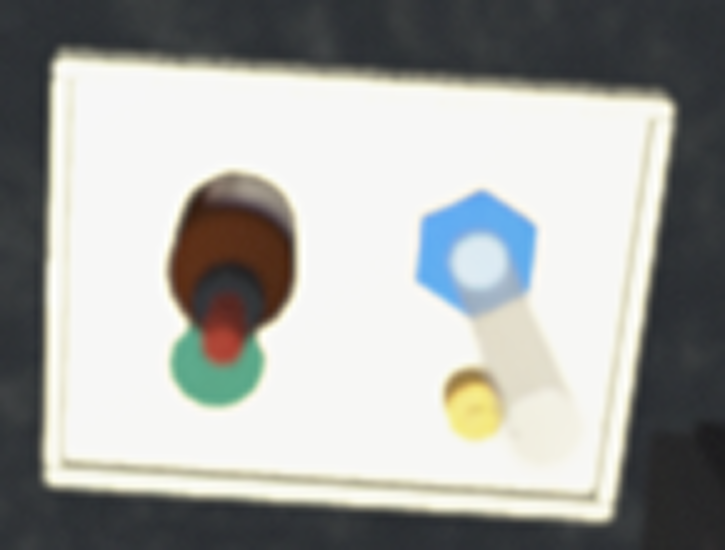

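View pics/w2d.png

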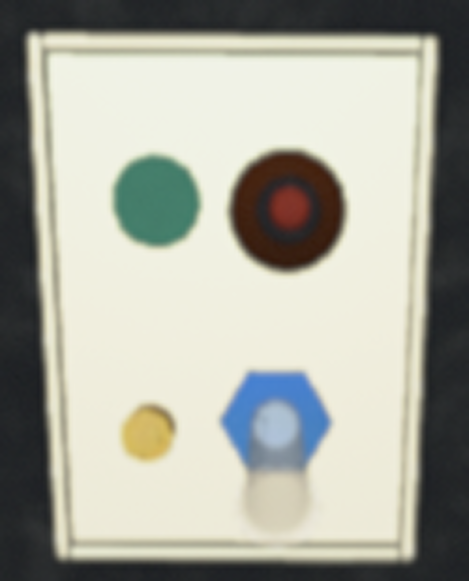

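```bash
python3 - <<'E'
from m import *
c1,c2=[pickle.load(open(f'c{i}.pkl','rb')) for i in(1,2)]
a,b=(378.4,230),(328.9,174.7)
print('cyl top',tri([(c1,a),(c2,b)]),onz(c1,a,.156),onz(c2,b,.156))
print('foot',tri([(c1,(365.4,195.6)),(c2,(328.6,152.3))]),onz(c1,(365.4,195.6),.011))
s=sense()
for p in((.487,-.2175),(.4805,-.2997),(.538,-.218),(.5307,-.3061)):
    d=np.array(p)-[.5022,-.2619];a=math.radians(-2.6);print(np.round([d[0]*np.cos(a)+d[1]*np.sin(a),-d[0]*np.sin(a)+d[1]*np.cos(a)],4))
print(togo(.487,-.2175,.25), s['joints'].round(1))
E
```

```text
cyl top (array([ 0.48736424, -0.21712894,  0.15023254]), np.float64(3.087714049201148e-05)) [ 0.48472254 -0.21831492  0.156     ] [ 0.48734366 -0.21853618  0.156     ]
foot (array([ 0.48703996, -0.21734475,  0.0133545 ]), np.float64(0.0009062301930129322)) [ 0.48792643 -0.21609501  0.011     ]
[-0.0172  0.0437]
[-0.02   -0.0387]
[0.0338 0.0455]
[ 0.0305 -0.0429]
[ 0.0025 -0.0075  0.0306] [ -5.8  10.3  -4.6   0.  -75.1   3.3]
```

Both views agree within about 2 mm: the cylinder axis is at (0.487, -0.2175), with its top at z≈0.15. I'm going down on the stem now.

```bash
python3 -m crank '[[0.0025,-0.0085,0.01,0],[0,0,0.04,0],[0,0,0.04,0],[0,0,0.03,0],[0,0,0,0]]' ; python3 -m crank '[[0,0,0.02,0],[0,0,0.02,0],[0,0,0.0145,0],[0,0,0,0],[0,0,0,0]]'; python3 -c "
from h import *
c=shot('wrist','w3');print(sense()['tcp_pos'])
m=c['pixels'];c=shot('side');crop(c,(240,90,400,250),4,'s3')"
```

```text
time_s: 3.95
tcp_pos: [0.4814, -0.2178, 0.1535]
ee_rot: [[-0.999, 0.046, -0.014], [0.046, 0.999, 0.004], [0.014, 0.003, -1.0]]
wrist_force: [-1.1, -0.4, -0.1]
gripper_width: 0.999
time_s: 4.37
tcp_pos: [0.4876, -0.219, 0.1069]
ee_rot: [[-0.999, 0.043, 0.001], [0.043, 0.999, -0.001], [-0.001, -0.001, -1.0]]
wrist_force: [0.7, -0.3, 1.0]
gripper_width: 0.995
[ 0.48832014 -0.21895335  0.10760592]
```

View pics/w3.png

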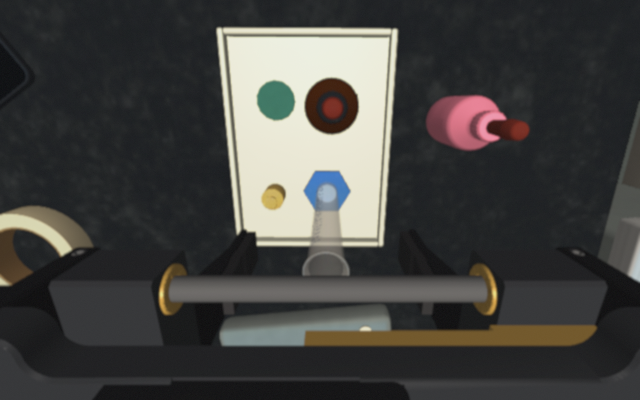

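View pics/s3.png

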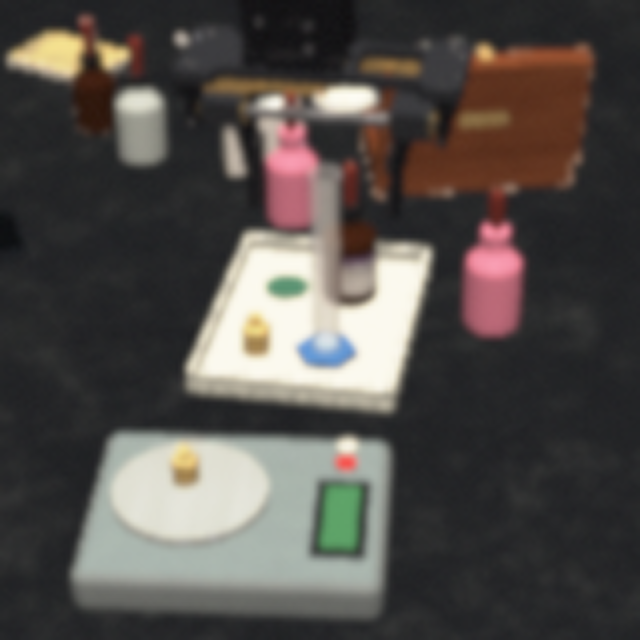

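The stem passes midway between the fingers: the stem is at column 326 and the fingers at 240 and 410. I'll close on it.

```bash
python3 -m crank '[[0,0,0,0],[0,0,0,0]]'; python3 -c "
from m import *
c=shot('wrist');pickle.dump(c,open('c3.pkl','wb'))
for z,uv in((.011,(327,190.8)),(.156,(325.5,267))):print(onz(c,uv,z))
k=[k for k in blobs(mask(c,(60,60,30),(95,255,220),(220,30,400,240)))][0];print('spot',cen(k),onz(c,cen(k),.007))
k=[k for k in blobs(mask(c,(0,120,85),(6,255,255),(300,60,360,150)))][0];print('teat',cen(k),onz(c,cen(k),.121))
k=[k for k in blobs(mask(c,(18,90,60),(32,255,255),(240,150,300,230)))][0];print('large',cen(k),onz(c,cen(k),.03))
print(c['W'][:3,3],sense()['tcp_pos'])"
python3 -m crank '[[0,0,0,0],[0,0,0,0],[0,0,0,0],[0,0,0,0],[0,0,0,0]]' 0.0;python3 -m crank '[[0,0,0,0],[0,0,0,0],[0,0,0,0],[0,0,0,0],[0,0,0,0]]'
```

```text
time_s: 4.63
tcp_pos: [0.4881, -0.2183, 0.1072]
ee_rot: [[-0.999, 0.042, 0.003], [0.042, 0.999, -0.001], [-0.003, -0.0, -1.0]]
wrist_force: [-0.3, 0.8, -0.5]
gripper_width: 1.002
[ 0.48795363 -0.21812762  0.011     ]
[ 0.48803149 -0.22148078  0.156     ]
spot [276.16980525  99.06502495] [ 0.53075689 -0.30645199  0.007     ]
teat [332.98141892 106.17398649] [ 0.48078209 -0.30038676  0.121     ]
large [273.54213367 195.86467414] [ 0.53747575 -0.22108184  0.03      ]
[ 0.48327491 -0.30378795  0.28941605] [ 0.48784605 -0.2181601   0.10686354]
time_s: 5.1
tcp_pos: [0.4872, -0.218, 0.1057]
ee_rot: [[-0.999, 0.042, -0.0], [0.042, 0.999, 0.0], [0.0, -0.0, -1.0]]
wrist_force: [-0.5, -0.9, 0.6]
gripper_width: 0.706
time_s: 5.52
tcp_pos: [0.4872, -0.218, 0.1057]
ee_rot: [[-0.999, 0.042, -0.0], [0.042, 0.999, -0.0], [0.0, -0.0, -1.0]]
wrist_force: [-0.0, -0.1, 0.2]
gripper_width: 0.323
```

```bash
python3 -m crank '[[0,0,0,0],[0,0,0,0],[0,0,0,0],[0,0,0,0],[0,0,0,0]]';python3 -c "
from m import *
c=shot('top')
m=mask(c,(105,150,80),(125,255,255),(150,120,270,220)); k=blobs(m)[0];r=cv2.minAreaRect(k);print(r,onz(c,r[0],.003))
c=shot('side')
m=mask(c,(105,150,80),(125,255,255),(200,240,330,360)); k=blobs(m)[0];print(cen(k),onz(c,cen(k),.003),[onz(c,p,.003)[:2].round(3).tolist() for p in cv2.approxPolyDP(k,8,True)[:,0]])"
```

```text
time_s: 5.93
tcp_pos: [0.4872, -0.218, 0.1057]
ee_rot: [[-0.999, 0.042, -0.0], [0.042, 0.999, 0.0], [0.0, 0.0, -1.0]]
wrist_force: [0.5, 0.2, -0.5]
gripper_width: 0.23
((210.52035522460938, 170.59877014160156), (49.60661697387695, 75.56221771240234), 78.36637115478516) [0.54043303 0.25582391 0.003     ]
[265.50618449 307.00747729] [0.53987722 0.27048317 0.003     ] [[0.495, 0.149], [0.623, 0.175], [0.586, 0.368], [0.46, 0.345]]
```

It's gripped at a width of about 20 mm. I'll lift and carry it to the far part of the mat.

```bash
python3 -m crank '[[0,0,-0.005,0],[0,0,-0.015,0],[0,0,-0.025,0],[0,0,-0.03,0],[0,0,-0.025,0]]'; python3 -m crank '[[0,0,-0.01,0],[0,0.007,0,0],[-0.001,0.015,0,0],[-0.002,0.025,0,0],[-0.0025,0.03,0,0]]';python3 -c "
from m import *
c=shot('side','s4');print(sense()['gripper_width'],sense()['wrist_force'], togo(.551,.317,.21))"
```

```text
time_s: 6.45
tcp_pos: [0.4874, -0.2182, 0.2078]
ee_rot: [[-0.999, 0.042, 0.001], [0.042, 0.999, -0.001], [-0.001, -0.001, -1.0]]
wrist_force: [1.6, -0.3, -0.9]
gripper_width: 0.233
time_s: 6.87
tcp_pos: [0.4946, -0.1407, 0.2137]
ee_rot: [[-0.999, 0.045, -0.004], [0.045, 0.999, 0.001], [0.004, 0.001, -1.0]]
wrist_force: [0.6, 0.3, -1.2]
gripper_width: 0.231
0.2319785542914374 [-0.51195429  2.06934388 -0.87074195] [-0.0372  0.4554  0.0047]
```

View pics/s4.png

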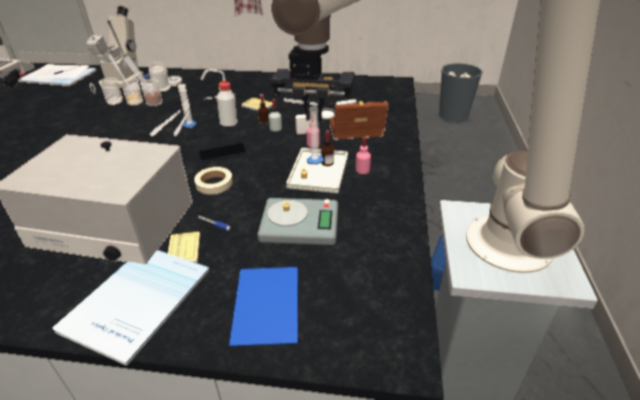

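The cylinder is up, with its foot above the tray at (317,160). I'll carry on to the mat.

```bash
python3 -m crank '[[-0.0025,0.03,0,0],[-0.0025,0.03,0,0],[-0.0025,0.03,0,0],[-0.0025,0.03,0,0],[-0.0025,0.03,0,0]]'>/dev/null;  python3 -m crank '[[-0.0025,0.03,0,0],[-0.0025,0.03,0,0],[-0.0025,0.03,0,0],[-0.0025,0.03,0,0],[-0.0025,0.03,0,0]]'; python3 -m crank '[[-0.0025,0.03,0,0],[-0.0025,0.025,0,0],[-0.0025,0.02,0,0],[-0.002,0.01,0,0],[0,0.005,0,0]]'; python3 -m crank '[[0,0,0,0],[0,0,0,0],[0,0,0,0]]'; python3 -c "
from m import *
c=shot('side');crop(c,(190,150,350,360),2.8,'s5');c=shot('wrist','w5');print(togo(.551,.317,.1037))"
```

```text
time_s: 7.75
tcp_pos: [0.5321, 0.1589, 0.2137]
ee_rot: [[-0.999, 0.042, -0.003], [0.042, 0.999, -0.001], [0.003, -0.001, -1.0]]
wrist_force: [0.8, -0.1, 0.1]
gripper_width: 0.237
time_s: 8.17
tcp_pos: [0.5461, 0.2481, 0.2137]
ee_rot: [[-0.999, 0.041, -0.003], [0.041, 0.999, -0.002], [0.003, -0.002, -1.0]]
wrist_force: [-0.1, 0.3, 0.0]
gripper_width: 0.234
time_s: 8.42
tcp_pos: [0.5465, 0.2458, 0.2156]
ee_rot: [[-0.999, 0.043, -0.001], [0.043, 0.999, -0.0], [0.001, -0.0, -1.0]]
wrist_force: [0.4, -1.0, -1.4]
gripper_width: 0.23
[-0.0012  0.0713  0.1123]
```

View pics/s5.png

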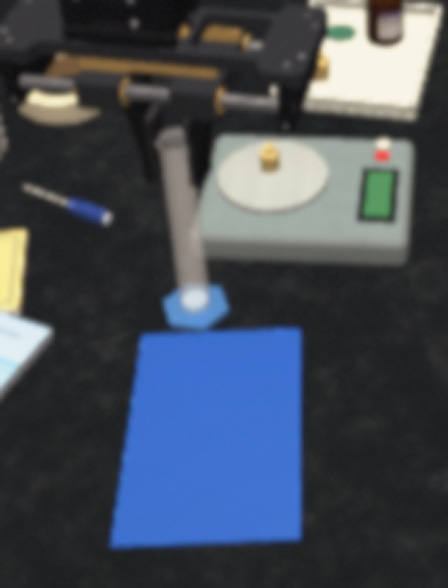

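View pics/w5.png

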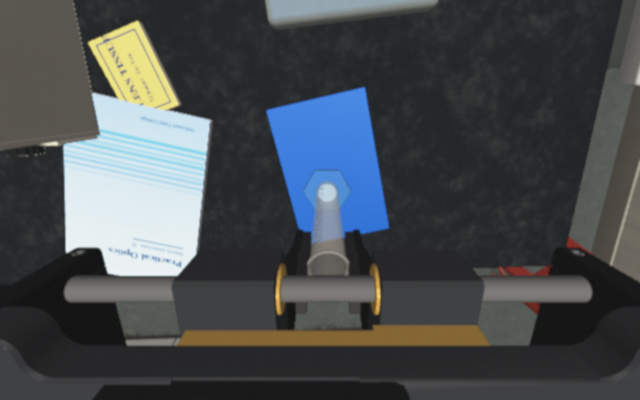

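The cylinder hangs upright over the mat: its foot is at (327,190), and the mat corners are at (366,88), (268,107) and (388,230). I'll check the mat from the wrist camera and then finish the carry.

```bash
python3 - <<'E'
from m import *
c=shot('wrist')
for uv in((366,88),(268,107),(388,229)):print(onz(c,uv,.003)[:2].round(4))
print('foot',onz(c,(327,190.5),.113))
E
python3 -m crank '[[0,0.01,0,0],[0,0.02,0,0],[0,0.02,0,0],[0,0.015,0,0],[-0.001,0.007,0,0]]'; python3 -m crank '[[0,0,0.02,0],[0,0,0.03,0],[0,0,0.03,0],[0,0,0.015,0],[0,0,0,0]]'; python3 -m crank '[[0,0,0,0],[0,0,0,0]]'; python3 -c "
from m import *
print(togo(.551,.317,.1037))"
```

```text
[0.4929 0.1482]
[0.6191 0.1659]
[0.4611 0.3446]
foot [0.54645872 0.24781663 0.113     ]
time_s: 8.98
tcp_pos: [0.5507, 0.3218, 0.2153]
ee_rot: [[-0.999, 0.04, 0.0], [0.04, 0.999, 0.0], [-0.0, 0.0, -1.0]]
wrist_force: [0.2, 0.2, -0.7]
gripper_width: 0.231
time_s: 9.4
tcp_pos: [0.5483, 0.3175, 0.1159]
ee_rot: [[-0.999, 0.042, -0.008], [0.042, 0.999, -0.006], [0.007, -0.006, -1.0]]
wrist_force: [-0.2, -0.6, -0.2]
gripper_width: 0.235
time_s: 9.57
tcp_pos: [0.5519, 0.3198, 0.1223]
ee_rot: [[-0.999, 0.041, 0.003], [0.041, 0.999, 0.001], [-0.002, 0.001, -1.0]]
wrist_force: [0.1, 0.7, 1.3]
gripper_width: 0.23
[ 0.0009 -0.0029  0.0186]
```

```bash
python3 -m crank '[[0,0,0.006,0],[0,0,0.005,0],[0,0,0.003,0],[0,0,0,0],[0,0,0,0]]'; python3 -m crank '[[0,0,0.001,0],[0,0,0.001,0],[0,0,0.001,0],[0,0,0,0],[0,0,0,0]]';python3 -m crank '[[0,0,0.001,0],[0,0,0,0],[0,0,0,0]]'
```

```text
time_s: 9.98
tcp_pos: [0.5508, 0.3187, 0.1067]
ee_rot: [[-0.999, 0.042, -0.0], [0.042, 0.999, -0.0], [0.0, -0.0, -1.0]]
wrist_force: [0.3, 0.2, -1.1]
gripper_width: 0.232
time_s: 10.4
tcp_pos: [0.5509, 0.3188, 0.1038]
ee_rot: [[-0.999, 0.042, 0.0], [0.042, 0.999, 0.0], [-0.0, 0.0, -1.0]]
wrist_force: [-1.0, -0.1, -1.3]
gripper_width: 0.231
time_s: 10.65
tcp_pos: [0.5513, 0.319, 0.1036]
ee_rot: [[-0.999, 0.042, 0.001], [0.042, 0.999, 0.001], [-0.001, 0.001, -1.0]]
wrist_force: [-0.5, -0.4, 4.3]
gripper_width: 0.234
```

It has touched down (4 N). I'll release and rise.

```bash
python3 -m crank '[[0,0,0,0],[0,0,0,0],[0,0,0,0],[0,0,0,0],[0,0,0,0]]' 0.06;python3 -m crank '[[0,0,0,0],[0,0,0,0],[0,0,0,0],[0,0,-0.01,0],[0,0,-0.02,0]]'; python3 -m crank '[[0,0,-0.03,0],[0,0,-0.035,0],[0,0,-0.035,0],[0,0,-0.03,0],[0,0,-0.02,0]]';python3 -c "
from m import *
c=shot('wrist','w6');c=shot('side');crop(c,(190,150,350,360),2.8,'s6')
print(togo(.4808,-.3002,.25))"
```

```text
time_s: 11.07
tcp_pos: [0.5507, 0.3187, 0.1023]
ee_rot: [[-0.999, 0.042, -0.001], [0.042, 0.999, -0.0], [0.001, -0.0, -1.0]]
wrist_force: [0.1, 0.4, -0.7]
gripper_width: 0.526
time_s: 11.48
tcp_pos: [0.5493, 0.3177, 0.1308]
ee_rot: [[-0.999, 0.042, -0.005], [0.042, 0.999, -0.004], [0.005, -0.004, -1.0]]
wrist_force: [0.3, 0.1, -0.1]
gripper_width: 0.687
time_s: 11.9
tcp_pos: [0.5518, 0.3191, 0.2881]
ee_rot: [[-0.999, 0.042, 0.006], [0.042, 0.999, 0.004], [-0.005, 0.004, -1.0]]
wrist_force: [1.2, 0.1, 0.6]
gripper_width: 0.685
[ 0.0463 -0.6227  0.0346]
```

View pics/s6.png

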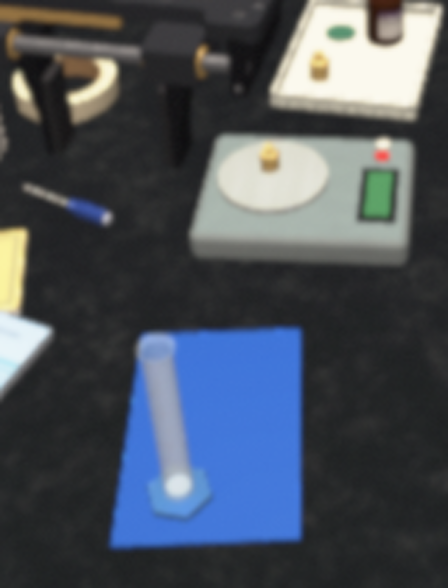

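The cylinder stands upright on the mat at (180,490) in the crop. Next is the bottle.

```bash
R='';python3 -m crank '[[0.002,-0.015,0,0],[0.002,-0.03,0,0],[0.002,-0.035,0,0],[0.002,-0.035,0,0],[0.002,-0.035,0,0]]'>/dev/null; python3 -m crank '[[0.0023,-0.035,0,0],[0.0023,-0.035,0,0],[0.0023,-0.035,0,0],[0.0023,-0.035,0,0],[0.0023,-0.035,0,0]]'>/dev/null; python3 -m crank '[[0.0023,-0.035,0,0],[0.0023,-0.035,0,0],[0.0023,-0.035,0,0],[0.0023,-0.035,0,0],[0.0023,-0.035,0,0]]'; python3 -m crank '[[0.0023,-0.035,0,0],[0.0023,-0.025,0,0],[0.002,-0.01,0,0],[0,0,0,0],[0,0,0,0]]' 0.06; python3 -c "
from m import *
print(togo(.4808,-.3002,.20))
c=shot('wrist','w7');pickle.dump(c,open('c7.pkl','wb'))"
```

```text
time_s: 13.25
tcp_pos: [0.4959, -0.1809, 0.2827]
ee_rot: [[-0.999, 0.042, -0.0], [0.042, 0.999, 0.0], [0.0, 0.0, -1.0]]
wrist_force: [0.3, -0.1, -0.3]
gripper_width: 0.69
time_s: 13.67
tcp_pos: [0.4869, -0.249, 0.2824]
ee_rot: [[-0.999, 0.043, -0.001], [0.043, 0.999, 0.001], [0.001, 0.001, -1.0]]
wrist_force: [-0.4, 0.2, -0.0]
gripper_width: 0.689
[ 0.0039 -0.0515  0.0824]
```

View pics/w7.png

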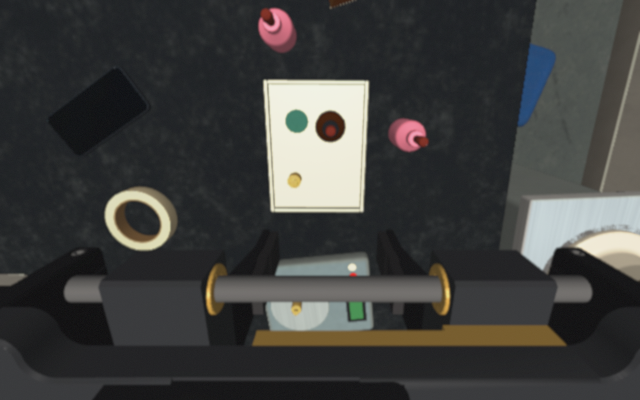

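The teat is at (331,131), the large weight at (294,180) and the spot at (297,121). The cylinder is gone from the tray. I'll refine the measurements across the views.

```bash
python3 - <<'E'
from m import *
C=[pickle.load(open(f'c{i}.pkl','rb')) for i in(2,3,7)]
roi=[(255,40,380,195),(220,30,400,240),(260,80,372,215)]
for n,lo,hi,z in(('spot',(60,60,30),(95,255,220),.007),('teat',(0,120,85),(6,255,255),.121),('large',(18,90,60),(32,255,255),.03)):
    L=[(c,cen(blobs(mask(c,lo,hi,r),8)[0])) for c,r in zip(C,roi)]
    print(n,[x[1].round(1).tolist() for x in L],tri(L)[0].round(4),tri(L)[1].round(4),[onz(c,uv,z)[:2].round(4).tolist() for c,uv in L])
c=C[2];q=white_quad(c,roi[2]);P=np.array([onz(c,x,.018)[:2] for x in q]);print(q.tolist(),P.round(4).tolist(),P.mean(0))
E
```

```text
spot [[296.3, 93.1], [276.2, 99.1], [296.1, 120.8]] [ 0.5308 -0.3062  0.0073] 0.0003 [[0.5307, -0.306], [0.5308, -0.3065], [0.5309, -0.3061]]
teat [[331.7, 94.8], [333.0, 106.2], [330.2, 130.5]] [ 0.4807 -0.3001  0.1137] 0.0001 [[0.4808, -0.2999], [0.4808, -0.3004], [0.4807, -0.3008]]
large [[294.0, 155.3], [273.5, 195.9], [294.1, 179.9]] [ 0.5401 -0.2164  0.0159] 0.0003 [[0.5383, -0.2187], [0.5375, -0.2211], [0.5382, -0.2202]]
[[367, 81], [362, 211], [272, 211], [264, 80]] [[0.4251, -0.3573], [0.4334, -0.16], [0.5797, -0.1663], [0.571, -0.3649]] [ 0.50227857 -0.2621262 ]
```

```bash
python3 -m crank '[[0.002,-0.02,0.01,0],[0.002,-0.02,0.03,0],[0,-0.0113,0.03,0],[0,0,0.03,0],[0,0,0.02,0]]'; python3 -m crank '[[0,0,0.02,0],[0,0,0.01,0],[0,0,0.005,0],[0,0,0,0],[0,0,0,0]]'; python3 -m crank '[[0,0,0,0],[0,0,0,0],[0,0,0,0]]';  python3 -c "
from m import *
print(togo(.4807,-.3002,.0905),sense()['tcp_pos'])"
```

```text
time_s: 14.13
tcp_pos: [0.4801, -0.2986, 0.1598]
ee_rot: [[-0.999, 0.042, -0.003], [0.042, 0.999, 0.002], [0.003, 0.002, -1.0]]
wrist_force: [0.3, 0.0, -0.6]
gripper_width: 0.689
time_s: 14.55
tcp_pos: [0.4822, -0.2999, 0.1288]
ee_rot: [[-0.999, 0.041, 0.002], [0.041, 0.999, -0.001], [-0.002, -0.001, -1.0]]
wrist_force: [-0.4, -0.9, 1.2]
gripper_width: 0.693
time_s: 14.8
tcp_pos: [0.4817, -0.3003, 0.1288]
ee_rot: [[-0.999, 0.042, 0.002], [0.042, 0.999, -0.001], [-0.002, -0.001, -1.0]]
wrist_force: [0.3, -0.0, -0.4]
gripper_width: 0.688
[0.0011 0.     0.0383] [ 0.48172713 -0.30026851  0.12879898]
```

```bash
python3 -m crank '[[0,0,0.01,0],[0,0,0.012,0],[0,0,0.01,0],[0.0003,0,0.004,0],[0,0,0.001,0]]'; python3 -m crank '[[0,0,0,0],[0,0,0,0],[0,0,0,0],[0,0,0,0]]';  python3 -c "
from m import *
print(togo(.4807,-.3002,.0905),sense()['tcp_pos'])
c=shot('wrist','w8');crop(c,(230,100,430,330),2.6,'w8c')"
```

```text
time_s: 15.22
tcp_pos: [0.48, -0.2999, 0.0892]
ee_rot: [[-0.999, 0.042, -0.003], [0.042, 0.999, 0.001], [0.003, 0.001, -1.0]]
wrist_force: [-0.5, -0.8, 1.0]
gripper_width: 0.689
time_s: 15.55
tcp_pos: [0.4813, -0.3002, 0.0913]
ee_rot: [[-0.999, 0.042, 0.001], [0.042, 0.999, -0.0], [-0.001, -0.0, -1.0]]
wrist_force: [-0.1, -0.6, 0.5]
gripper_width: 0.687
[0.0006 0.     0.0008] [ 0.48129254 -0.30022465  0.09129047]
```

View pics/w8c.png

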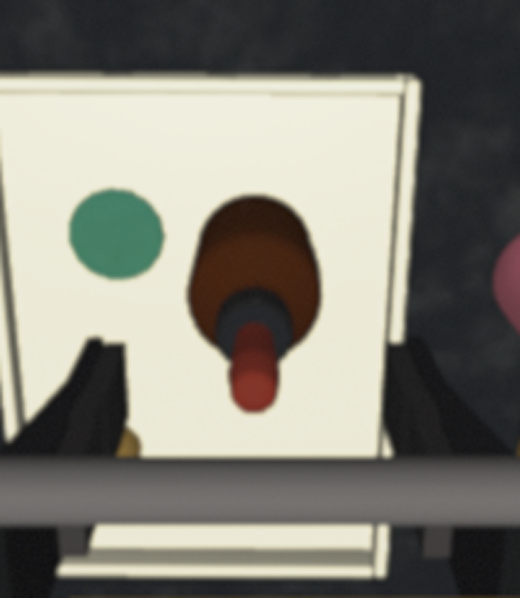

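The teat (column 254 in the crop) is centred between the fingertips (125 and 388). I'll close.

```bash
for i in 1 2 3; do python3 -m crank '[[0,0,0,0],[0,0,0,0],[0,0,0,0],[0,0,0,0],[0,0,0,0]]' 0.0|egrep 'tcp|force|width'; done
```

```text
tcp_pos: [0.4809, -0.3001, 0.0908]
wrist_force: [0.7, -0.9, 0.6]
gripper_width: 0.395
tcp_pos: [0.481, -0.3001, 0.0908]
wrist_force: [-0.0, -0.1, 0.2]
gripper_width: 0.109
tcp_pos: [0.4809, -0.3001, 0.0907]
wrist_force: [-0.1, 0.3, -1.0]
gripper_width: 0.105
```

```bash
python3 -m crank '[[0,0,-0.004,0],[0,0,-0.01,0],[0,0,-0.018,0],[0,0,-0.022,0],[0,0,-0.022,0]]'; python3 -m crank '[[0,0,-0.018,0],[0,0,-0.01,0],[0,0,-0.004,0],[0,0.005,0,0],[-0.001,0.012,0,0]]'; python3 -m crank '[[-0.0015,0.02,0,0],[-0.0015,0.025,0,0],[-0.0015,0.025,0,0],[-0.0015,0.025,0,0],[-0.0015,0.025,0,0]]';python3 -c "
from m import *
c=shot('side');crop(c,(220,60,400,250),3,'s8');print(togo(.531,.201,.2))"
```

```text
time_s: 17.27
tcp_pos: [0.4806, -0.3, 0.1681]
ee_rot: [[-0.999, 0.042, -0.001], [0.042, 0.999, 0.0], [0.001, 0.0, -1.0]]
wrist_force: [0.3, 0.2, -0.9]
gripper_width: 0.105
time_s: 17.68
tcp_pos: [0.4818, -0.2831, 0.1977]
ee_rot: [[-0.999, 0.044, -0.002], [0.044, 0.999, 0.001], [0.002, 0.001, -1.0]]
wrist_force: [-0.7, -0.6, -1.6]
gripper_width: 0.108
time_s: 18.1
tcp_pos: [0.494, -0.1614, 0.1971]
ee_rot: [[-0.999, 0.042, -0.003], [0.042, 0.999, 0.001], [0.003, 0.0, -1.0]]
wrist_force: [1.5, 0.1, -1.0]
gripper_width: 0.111
[-0.0225  0.3607 -0.0022]
```

View pics/s8.png

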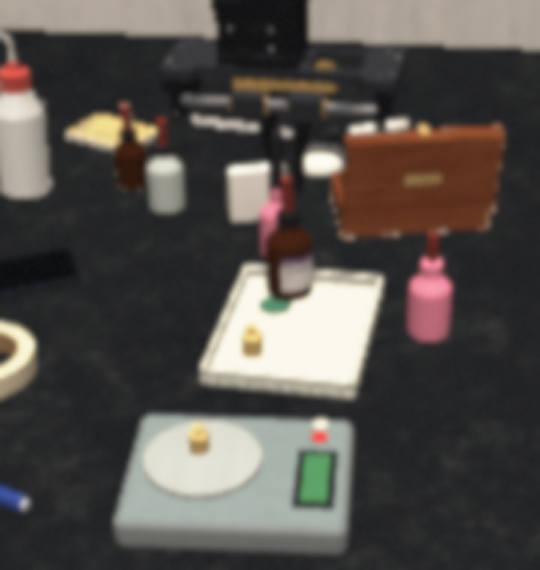

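The bottle hangs upright above the tray at (290,255). I'll carry it to the mat.

```bash
python3 -m crank '[[-0.0015,0.025,0,0],[-0.0015,0.025,0,0],[-0.0015,0.025,0,0],[-0.0015,0.025,0,0],[-0.0015,0.025,0,0]]'>/dev/null;python3 -m crank '[[-0.0015,0.025,0,0],[-0.0015,0.025,0,0],[-0.0015,0.025,0,0],[-0.0015,0.025,0,0],[-0.0015,0.025,0,0]]'>/dev/null; python3 -m crank '[[-0.0015,0.025,0,0],[-0.0015,0.02,0,0],[-0.0015,0.015,0,0],[-0.0015,0.01,0,0],[0,0.005,0,0]]'; python3 -m crank '[[0,0,0,0],[0,0,0,0],[0,0,0,0]]'; python3 -c "
from m import *
print(togo(.531,.201,.0887))"
```

```text
time_s: 19.4
tcp_pos: [0.5295, 0.1614, 0.1979]
ee_rot: [[-0.999, 0.041, -0.001], [0.041, 0.999, -0.001], [0.001, -0.001, -1.0]]
wrist_force: [-0.8, 0.1, -0.8]
gripper_width: 0.107
time_s: 19.65
tcp_pos: [0.5295, 0.1594, 0.1987]
ee_rot: [[-0.999, 0.043, -0.0], [0.043, 0.999, -0.0], [0.0, -0.0, -1.0]]
wrist_force: [0.1, 1.2, -0.4]
gripper_width: 0.108
[0.0003 0.0417 0.11  ]
```

```bash
python3 -m crank '[[0,0.01,0,0],[0,0.015,0,0],[0,0.012,0.01,0],[0,0.0047,0.015,0],[0,0,0.02,0]]'; python3 -m crank '[[0,0,0.02,0],[0,0,0.015,0],[0,0,0.01,0],[0,0,0.005,0],[0,0,0,0]]'; python3 -m crank '[[0,0,0,0],[0,0,0,0],[0,0,0,0]]'; python3 -c "
from m import *
print(togo(.531,.201,.0887))
c=shot('wrist','w9')"
```

```text
time_s: 20.07
tcp_pos: [0.5325, 0.2047, 0.1538]
ee_rot: [[-0.999, 0.04, 0.003], [0.04, 0.999, 0.002], [-0.003, 0.002, -1.0]]
wrist_force: [0.2, 0.3, -1.1]
gripper_width: 0.107
time_s: 20.48
tcp_pos: [0.531, 0.2021, 0.1023]
ee_rot: [[-0.999, 0.042, -0.002], [0.042, 0.999, -0.001], [0.002, -0.001, -1.0]]
wrist_force: [0.6, -0.5, -1.8]
gripper_width: 0.11
time_s: 20.73
tcp_pos: [0.5322, 0.2024, 0.1048]
ee_rot: [[-0.999, 0.042, 0.002], [0.042, 0.999, 0.001], [-0.002, 0.001, -1.0]]
wrist_force: [-0.1, 0.4, -0.8]
gripper_width: 0.11
[ 0.0012 -0.0014  0.0161]
```

View pics/w9.png

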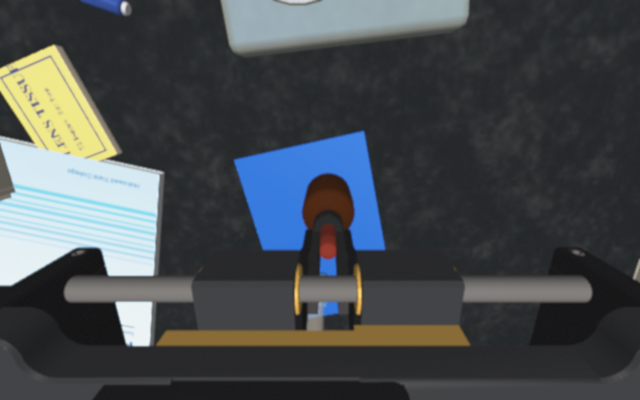

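The bottle is over the near part of the mat, upright, with its body at (328,200). I'll lower it.

```bash
python3 -m crank '[[0,0,0.005,0],[0,0,0.005,0],[0,0,0.003,0],[0,0,0.001,0],[0,0,0,0]]'; python3 -m crank '[[0,0,0.001,0],[0,0,0,0],[0,0,0,0]]'; python3 -m crank '[[0,0,0.001,0],[0,0,0,0],[0,0,0,0]]'
```

```text
time_s: 21.2
tcp_pos: [0.5313, 0.2017, 0.0893]
ee_rot: [[-0.999, 0.042, -0.001], [0.042, 0.999, -0.001], [0.001, -0.001, -1.0]]
wrist_force: [0.3, -0.0, -0.9]
gripper_width: 0.109
time_s: 21.45
tcp_pos: [0.5316, 0.202, 0.0888]
ee_rot: [[-0.999, 0.042, 0.0], [0.042, 0.999, 0.0], [-0.0, 0.0, -1.0]]
wrist_force: [0.5, -0.4, -1.1]
gripper_width: 0.108
time_s: 21.7
tcp_pos: [0.5322, 0.2021, 0.0887]
ee_rot: [[-0.999, 0.042, 0.002], [0.042, 0.999, 0.001], [-0.002, 0.001, -1.0]]
wrist_force: [-0.2, -1.9, 4.8]
gripper_width: 0.106
```

```bash
python3 -m crank '[[0,0,0,0],[0,0,0,0],[0,0,0,0],[0,0,0,0],[0,0,0,0]]' 0.05; python3 -m crank '[[0,0,0,0],[0,0,-0.005,0],[0,0,-0.015,0],[0,0,-0.025,0],[0,0,-0.03,0]]'; python3 -m crank '[[0,0,-0.03,0],[0,0,-0.02,0],[0,0,-0.015,0],[0,0,-0.01,0],[0,0,0,0]]';python3 -c "
from m import *
c=shot('side');crop(c,(190,150,350,360),2.8,'s10')
print(togo(.50,-.013,.22))"
```

```text
time_s: 22.12
tcp_pos: [0.5312, 0.2018, 0.0872]
ee_rot: [[-0.999, 0.042, -0.001], [0.042, 0.999, -0.0], [0.001, -0.0, -1.0]]
wrist_force: [0.7, -1.1, -0.8]
gripper_width: 0.401
time_s: 22.53
tcp_pos: [0.5304, 0.2013, 0.1622]
ee_rot: [[-0.999, 0.042, -0.004], [0.042, 0.999, -0.002], [0.004, -0.002, -1.0]]
wrist_force: [0.6, 0.6, 0.5]
gripper_width: 0.571
time_s: 22.95
tcp_pos: [0.5326, 0.2025, 0.2404]
ee_rot: [[-0.999, 0.042, 0.004], [0.042, 0.999, 0.002], [-0.004, 0.003, -1.0]]
wrist_force: [-0.1, 1.2, 0.3]
gripper_width: 0.577
[ 0.0227 -0.2163  0.0182]
```

View pics/s10.png

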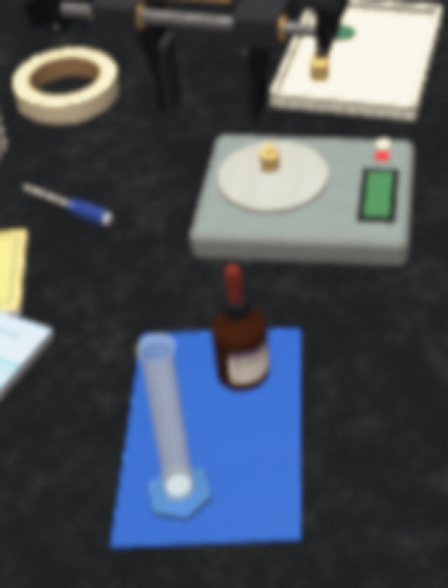

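Both stand upright, well within the mat. Next I'll move to the pan and turn the jaws along y.

```bash
python3 -m crank '[[0.003,-0.02,0,0],[0.003,-0.03,0,0],[0.003,-0.035,0,0],[0.003,-0.035,0,0],[0.003,-0.035,0,0]]' 0.05>/dev/null; python3 -m crank '[[0.003,-0.03,0,0],[0.003,-0.02,0,0],[0.002,-0.011,0,0],[0,0,0,0.121],[0,0,0,0.121]]'>/dev/null; python3 -m crank '[[0,0,0,0.121],[0,0,0,0.121],[0,0,0,0.121],[0,0,0,0.121],[0,0,0,0.121]]'>/dev/null; python3 -m crank '[[0,0,0,0.121],[0,0,0,0.121],[0,0,0,0.121],[0,0,0,0.121],[0,0,0,0.121]]'; python3 -m crank '[[0,0,0,0.121],[0,0,0,0],[0,0,0,0]]';python3 -c "
from m import *
c=shot('wrist','w11');pickle.dump(c,open('c11.pkl','wb'));print(sense()['tcp_pos'],sense()['joints'])"
```

```text
time_s: 24.67
tcp_pos: [0.499, -0.0125, 0.2364]
ee_rot: [[-0.071, 0.997, -0.002], [0.997, 0.071, -0.0], [-0.0, -0.002, -1.0]]
wrist_force: [0.4, 1.0, -0.7]
gripper_width: 0.576
time_s: 24.92
tcp_pos: [0.4992, -0.0126, 0.2368]
ee_rot: [[0.041, 0.999, -0.002], [0.999, -0.041, -0.0], [-0.0, -0.002, -1.0]]
wrist_force: [0.6, 0.2, -0.5]
gripper_width: 0.578
[ 0.49924211 -0.01265984  0.23701537] [ 1.72007893e+01  8.28733488e+00 -1.33002549e+01 -1.31477251e-02
 -6.84918249e+01 -1.09539891e+02]
```

View pics/w11.png

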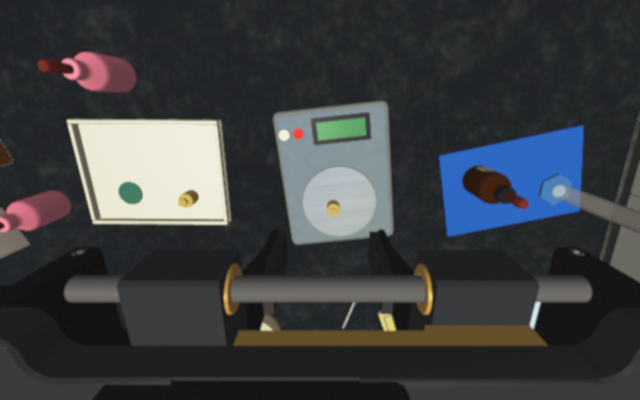

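The pan is at (339,200) and the small weight at (334,207), with the jaws along y. The tray shows the spot (130,192) and the large weight (187,199). I'll measure here, step closer, and measure again.

```bash
python3 -m crank '[[0,0.01,0,0],[0,0.02,0.02,0],[0,0.01,0.02,0],[0,0,0.01,0],[0,0,0,0]]'; python3 -m crank '[[0,0,0,0],[0,0,0,0]]'>/dev/null; python3 - <<'E'
from m import *
c=shot('wrist','w12');pickle.dump(c,open('c12.pkl','wb'))
b=pickle.load(open('c11.pkl','rb'))
L=[]
for c,n in((b,'11'),(c,'12')):
    r=(270,150,400,285)
    ks=blobs(mask(c,(15,80,60),(34,255,255),r),8);print(n,[(cen(k).round(1).tolist(),cv2.contourArea(k)) for k in ks]);L.append((c,cen(ks[0])))
    m=mask(c,(0,0,150),(179,40,255),r);k=blobs(cv2.morphologyEx(m,cv2.MORPH_CLOSE,np.ones((3,3))),500)
    for kk in k[:2]:
        e=cv2.fitEllipse(cv2.convexHull(kk));print('pan',e,onz(c,e[0],.045))
print(tri(L),[onz(c,u,.06) for c,u in L],[c['hsv'][int(u[1])-25,int(u[0])] for c,u in L])
print(togo(.5,0,0),sense()['tcp_pos'])
crop(c,(240,100,430,300),3,'w12c')
E
```

```text
time_s: 25.38
tcp_pos: [0.5381, -0.015, 0.1845]
ee_rot: [[0.044, 0.999, -0.007], [0.999, -0.044, -0.001], [-0.001, -0.007, -1.0]]
wrist_force: [-1.5, 0.6, 0.2]
gripper_width: 0.572
11 [([333.2, 208.1], 124.5)]
pan ((334.80633544921875, 186.5342559814453), (115.39083862304688, 140.69911193847656), 173.97679138183594) [ 0.52224654 -0.00426487  0.045     ]
12 [([334.4, 188.6], 170.5)]
pan ((337.89227294921875, 158.3694305419922), (118.0265884399414, 268.8162536621094), 174.76513671875) [ 0.51677166 -0.00249306  0.045     ]
(array([ 0.54930332, -0.00762332,  0.05396921]), np.float64(0.00011539618150491839)) [array([ 0.54708009, -0.00754784,  0.06      ]), array([ 0.54747771, -0.00781551,  0.06      ])] [array([103,  16, 195], dtype=uint8), array([103,  19, 192], dtype=uint8)]
[ 0.0128 -0.041   0.1891] [ 0.53990074 -0.01461908  0.18916141]
```

View pics/w12c.png

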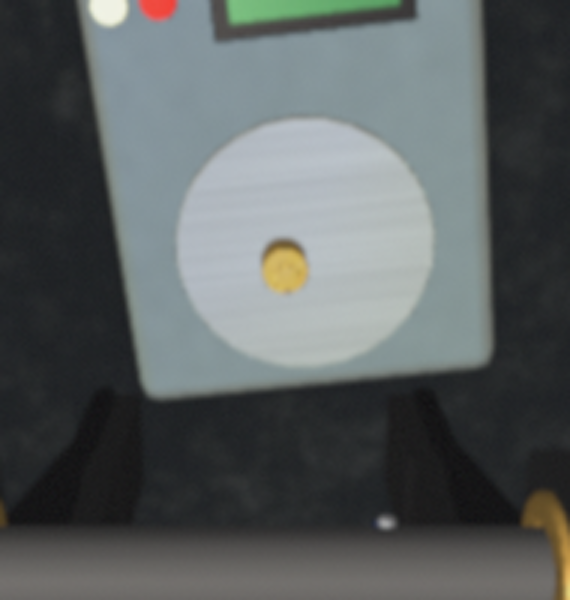

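```bash
python3 - <<'E'
from m import *
P=[]
for n in('11','12'):
    c=pickle.load(open(f'c{n}.pkl','rb'));r=(270,130,400,285)
    if n=='12':print(c['hsv'][155,300],c['hsv'][155,385],c['hsv'][180,305],c['hsv'][180,380],c['hsv'][215,340])
    g=cv2.GaussianBlur(c['hsv'],(3,3),0)
    for S in(22,26,30):
        m=cv2.inRange(g,np.array([0,0,140]),np.array([179,S,255]));z=np.zeros_like(m);z[r[1]:r[3],r[0]:r[2]]=255;m&=z
        for k in blobs(m,800)[:1]:
            e=cv2.fitEllipse(cv2.convexHull(k));print(n,S,np.round(e[0],1),np.round(e[1],1),onz(c,e[0],.045).round(4))
    
    P.append((c,cen(cv2.convexHull(k))))
c=P[1][0];print(onz(c,(341.8,180.7),.045))
E
```

```text
11 22 [339.1 200.8] [71.7 74.4] [0.5424 0.0009 0.045 ]
11 26 [309.5 188.6] [102.6 144.1] [ 0.5238 -0.038   0.045 ]
11 30 [330.7 180.5] [135.1 147. ] [ 0.5137 -0.0095  0.045 ]
[ 98  36 154] [ 95  32 153] [106  20 193] [ 77   9 189] [ 81  10 184]
12 22 [341.5 180.1] [85.  87.2] [0.5421 0.0008 0.045 ]
12 26 [351.3 184.8] [105.1 130.8] [0.5483 0.0119 0.045 ]
12 30 [335.3 170.4] [140.9 149.6] [ 0.5304 -0.0058  0.045 ]
[0.54284987 0.00115844 0.045     ]
```

```bash
python3 -c "
from m import *
c1,c2=[pickle.load(open(f'c{i}.pkl','rb')) for i in(11,12)]
print(tri([(c1,(339.1,200.8)),(c2,(341.5,180.1))]))
print(togo(.5485,-.0077,.09))"
```

```text
(array([0.54098373, 0.00070312, 0.0492308 ]), np.float64(3.290158117536332e-05))
[0.0073 0.0081 0.0992]
```

```bash
python3 -m crank '[[0.003,0.004,0.01,0],[0.004,0.004,0.025,0],[0,0,0.03,0],[0,0,0.02,0],[0,0,0.01,0]]'; python3 -m crank '[[0,0,0,0],[0,0,0,0],[0,0,0,0]]'; python3 - <<'E'
from m import *
c=shot('wrist','w13')
print(togo(.5485,-.0077,.0475))
k=blobs(mask(c,(15,80,60),(34,255,255),(270,130,400,270)),8)[0];print(cen(k),onz(c,cen(k),.058),onz(c,cen(k),.0625))
crop(c,(230,130,430,330),3,'w13c')
E
```

```text
time_s: 26.02
tcp_pos: [0.5461, -0.0081, 0.0901]
ee_rot: [[0.044, 0.999, -0.004], [0.999, -0.044, -0.0], [-0.001, -0.004, -1.0]]
wrist_force: [0.1, -0.2, -1.0]
gripper_width: 0.575
time_s: 26.27
tcp_pos: [0.5491, -0.0078, 0.0943]
ee_rot: [[0.044, 0.999, 0.003], [0.999, -0.044, 0.0], [0.001, 0.003, -1.0]]
wrist_force: [-0.1, -0.3, -0.3]
gripper_width: 0.571
[ 0.     -0.0008  0.047 ]
[327.97668394 211.35794473] [ 0.54760969 -0.0078863   0.058     ] [ 0.54586392 -0.00782605  0.0625    ]
```

View pics/w13c.png

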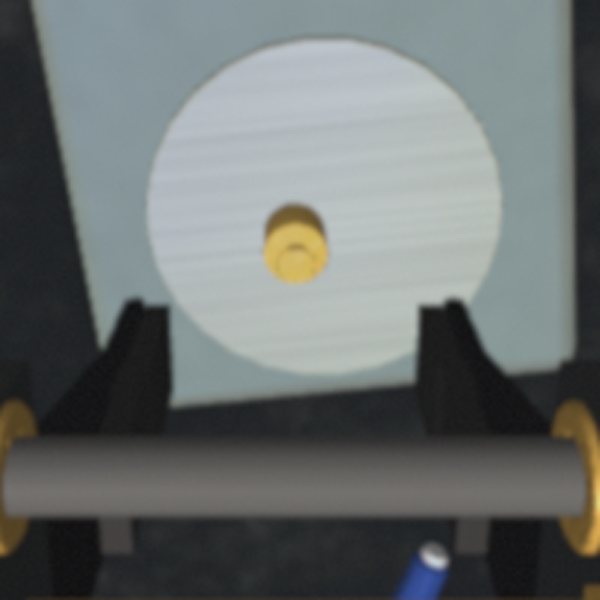

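The small weight (column 296 in the crop) is centred between the fingers (170 and 418). I'll descend and grip.

```bash
python3 -m crank '[[0,-0.001,0.01,0],[0,0,0.012,0],[0,0,0.01,0],[0,0,0.006,0],[0,0,0.004,0]]'; python3 -m crank '[[0,0,0.002,0],[0,0,0.0015,0],[0,0,0,0],[0,0,0,0],[0,0,0,0]]'; python3 -c "
from m import *
print(togo(.5475,-.0077,.0475))"
```

```text
time_s: 26.73
tcp_pos: [0.5463, -0.0081, 0.0498]
ee_rot: [[0.044, 0.999, -0.001], [0.999, -0.044, -0.0], [-0.0, -0.001, -1.0]]
wrist_force: [-1.0, -0.4, 1.2]
gripper_width: 0.573
time_s: 27.15
tcp_pos: [0.5471, -0.0079, 0.0476]
ee_rot: [[0.044, 0.999, 0.001], [0.999, -0.044, 0.0], [0.0, 0.001, -1.0]]
wrist_force: [0.3, 0.6, 0.0]
gripper_width: 0.574
[0.0003 0.0004 0.0001]
```

```bash
for i in 1 2 3; do python3 -m crank '[[0,0,0,0],[0,0,0,0],[0,0,0,0],[0,0,0,0],[0,0,0,0]]' 0.0|egrep 'tcp|force|width'; done;python3 -m crank '[[0,0,-0.004,0],[0,0,-0.012,0],[0,0,-0.02,0],[0,0,-0.025,0],[0,0,-0.015,0]]'; python3 -c "
from m import *
c=shot('wrist');crop(c,(230,130,430,330),3,'w14c');print(togo(.5308,-.3062,.12))"
```

```text
tcp_pos: [0.5468, -0.008, 0.0473]
wrist_force: [0.7, -0.2, 0.0]
gripper_width: 0.281
tcp_pos: [0.5467, -0.008, 0.0472]
wrist_force: [-0.2, 0.2, -0.2]
gripper_width: 0.068
tcp_pos: [0.5467, -0.008, 0.0472]
wrist_force: [0.9, -0.0, 0.3]
gripper_width: 0.071
time_s: 28.82
tcp_pos: [0.5478, -0.008, 0.1258]
ee_rot: [[0.044, 0.999, 0.003], [0.999, -0.044, 0.0], [0.0, 0.003, -1.0]]
wrist_force: [-0.0, 0.4, -1.2]
gripper_width: 0.066
[-0.299  -0.006   0.0082]
```

View pics/w14c.png

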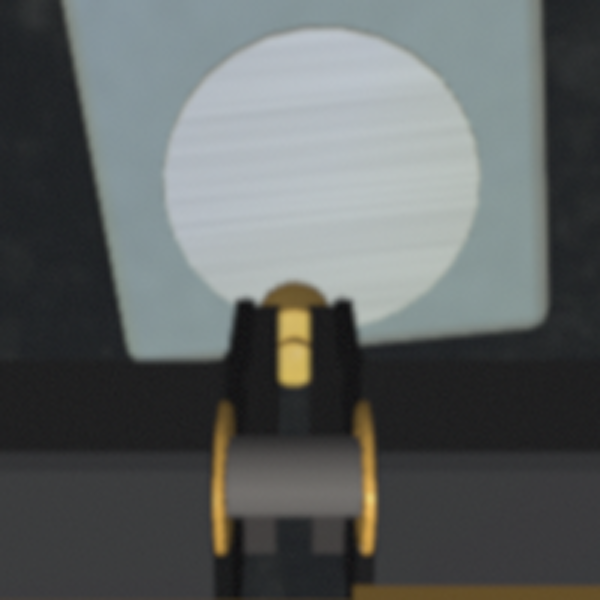

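It's gripped by the knob and lifted: the width is 6 mm and the pan is empty. I'll carry it to the green spot.

```bash
python3 -m crank '[[-0.01,0,0,0],[-0.02,-0.001,0,0],[-0.03,-0.001,0,0],[-0.03,-0.001,0,0],[-0.03,-0.001,0,0]]'>/dev/null; python3 -m crank '[[-0.03,-0.001,0,0],[-0.03,-0.001,0,0],[-0.03,0,0,0],[-0.03,0,0,0],[-0.025,0,0,0]]';python3 -m crank '[[-0.02,0,0,0],[-0.01,0,0,0],[-0.004,0,0,0],[0,0,0,0],[0,0,0,0]]'; python3 -c "
from m import *
c=shot('wrist','w15');crop(c,(230,130,430,330),3,'w15c');print(togo(.5308,-.3062,.05),togo(.5308,-.3062,.01))"
```

```text
time_s: 29.7
tcp_pos: [0.5273, -0.2747, 0.1216]
ee_rot: [[0.046, 0.999, -0.003], [0.999, -0.046, 0.001], [0.001, -0.003, -1.0]]
wrist_force: [0.8, 0.5, -0.6]
gripper_width: 0.065
time_s: 30.12
tcp_pos: [0.5272, -0.3058, 0.1227]
ee_rot: [[0.044, 0.999, -0.001], [0.999, -0.044, 0.001], [0.001, -0.001, -1.0]]
wrist_force: [0.4, 1.8, -0.9]
gripper_width: 0.065
[-0.0006  0.0035  0.073 ] [-0.0006  0.0035  0.113 ]
```

View pics/w15c.png

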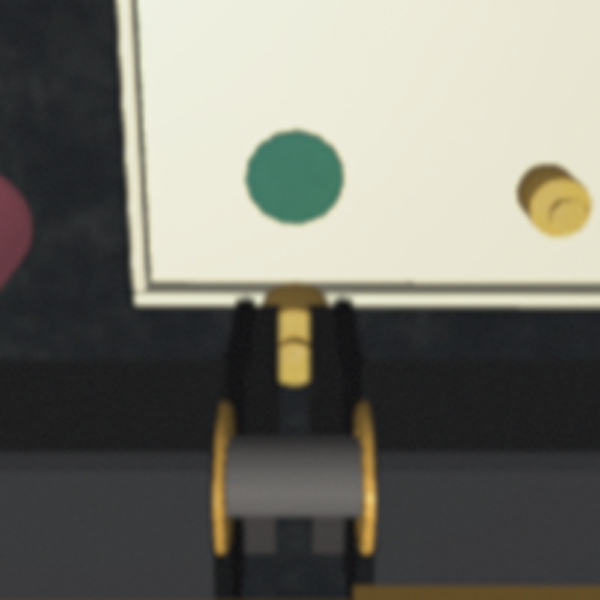

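Before descending I need to check clearance. With the jaws along y, the gripper body reaches ±95 mm in y, and the right-hand pink bottle is close.

```bash
python3 - <<'E'
from m import *
c7=pickle.load(open('c7.pkl','rb'));c11=pickle.load(open('c11.pkl','rb'));c1=pickle.load(open('c1.pkl','rb'));t=shot('top');s=shot('side')
for n,c,r in(('c7',c7,(230,0,310,70)),('c11',c11,(0,170,90,250)),('c1',c1,(220,200,262,245)),('top',t,(445,140,490,180)),('side',s,(290,110,340,160))):
    for k in blobs(mask(c,(160,50,60),(179,200,255),r),30)[:1]: 
        u=cen(k);print(n,u.round(1),cv2.boundingRect(k),onz(c,u,.0)[:2].round(3),onz(c,u,.04)[:2].round(3),onz(c,u,.08)[:2].round(3))
crop(t,(430,130,500,190),8,'pk')
E
```

```text
c7 [277.9  31. ] (257, 7, 40, 46) [ 0.548 -0.429] [ 0.542 -0.421] [ 0.537 -0.413]
c11 [ 35.4 211. ] (0, 190, 72, 43) [ 0.556 -0.46 ] [ 0.542 -0.417] [ 0.529 -0.374]
c1 [241.3 225.4] (225, 210, 35, 35) [ 0.552 -0.433] [ 0.534 -0.421] [ 0.516 -0.408]
side [313.5 136.8] (306, 121, 15, 27) [ 0.551 -0.472] [ 0.539 -0.399] [ 0.527 -0.327]
```

View pics/pk.png

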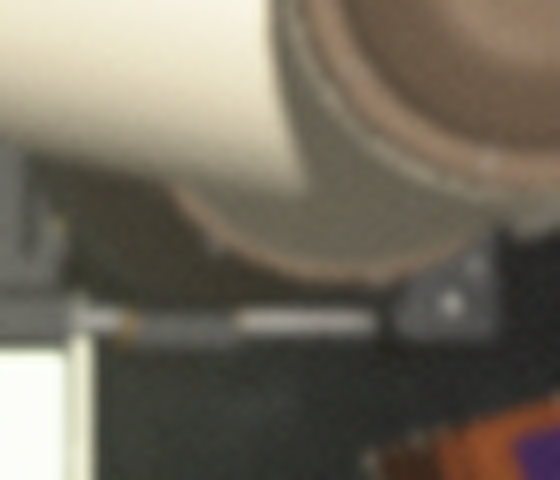

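The right-hand pink bottle is at about (0.541, -0.419). The gripper body would clear it by only about 7 mm with the jaws along y, so I'll turn the jaws back along x. The finger backs stay well inside the rear wall if I open only slightly.

```bash
python3 -m crank '[[0,0.0035,0,-0.121],[0,0,0,-0.121],[0,0,0,-0.121],[0,0,0,-0.121],[0,0,0,-0.121]]'>/dev/null; python3 -m crank '[[0,0,0,-0.121],[0,0,0,-0.121],[0,0,0,-0.121],[0,0,0,-0.121],[0,0,0,-0.121]]'>/dev/null; python3 -m crank '[[0,0,0,-0.121],[0,0,0,-0.121],[0,0,0,-0.121],[0,0,0,0],[0,0,0,0]]'; python3 -c "
from m import *
c=shot('wrist','w16');print(togo(.5308,-.3062,.05))"
```

```text
time_s: 31.52
tcp_pos: [0.5313, -0.3059, 0.1234]
ee_rot: [[-0.999, 0.044, 0.0], [0.044, 0.999, 0.0], [-0.0, 0.0, -1.0]]
wrist_force: [0.6, 0.5, -0.9]
gripper_width: 0.071
[ 0.0004 -0.0002  0.0734]
```

View pics/w16.png

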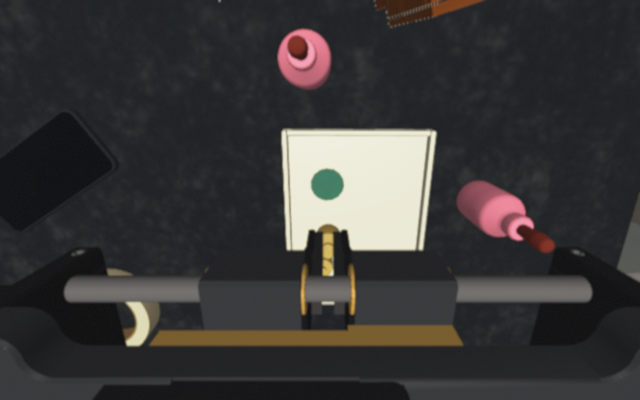

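Now the right-hand pink bottle (305,60) is clear of the gripper body, and the spot (327,184) lies straight ahead. I'll descend.

```bash
python3 -m crank '[[0,0,0.01,0],[0,0,0.025,0],[0,0,0.03,0],[0,0,0.02,0],[0,0,0.01,0]]'; python3 -m crank '[[0,0,0.006,0],[0,0,0.003,0],[0,0,0.002,0],[0,0,0,0],[0,0,0,0]]'; python3 -m crank '[[0,0,0,0],[0,0,0,0]]'
```

```text
time_s: 31.98
tcp_pos: [0.5286, -0.3056, 0.0244]
ee_rot: [[-0.999, 0.044, -0.006], [0.044, 0.999, 0.002], [0.006, 0.002, -1.0]]
wrist_force: [1.0, -0.1, -0.2]
gripper_width: 0.07
time_s: 32.4
tcp_pos: [0.5318, -0.3069, 0.0184]
ee_rot: [[-0.999, 0.042, 0.002], [0.042, 0.999, -0.001], [-0.002, -0.001, -1.0]]
wrist_force: [-0.7, 0.5, 0.3]
gripper_width: 0.068
time_s: 32.57
tcp_pos: [0.5315, -0.3068, 0.0181]
ee_rot: [[-0.999, 0.042, 0.002], [0.042, 0.999, -0.001], [-0.002, -0.0, -1.0]]
wrist_force: [0.3, -0.6, 0.3]
gripper_width: 0.065
```

```bash
python3 -m crank '[[0.0006,0.0005,0.004,0],[0,0,0.002,0],[0,0,0.001,0],[0,0,0,0],[0,0,0,0]]';  python3 -m crank '[[0,0,0.001,0],[0,0,0,0],[0,0,0,0]]'; python3 -m crank '[[0,0,0.001,0],[0,0,0,0],[0,0,0,0]]'
```

```text
time_s: 32.98
tcp_pos: [0.5304, -0.3061, 0.01]
ee_rot: [[-0.999, 0.042, -0.0], [0.042, 0.999, 0.0], [0.0, 0.0, -1.0]]
wrist_force: [-0.5, 1.0, 0.3]
gripper_width: 0.067
time_s: 33.23
tcp_pos: [0.5304, -0.3061, 0.0092]
ee_rot: [[-0.999, 0.042, -0.0], [0.042, 0.999, 0.0], [0.0, 0.0, -1.0]]
wrist_force: [0.1, 0.0, -0.1]
gripper_width: 0.067
time_s: 33.48
tcp_pos: [0.5309, -0.3062, 0.009]
ee_rot: [[-0.999, 0.042, 0.001], [0.042, 0.999, -0.0], [-0.001, -0.0, -1.0]]
wrist_force: [-0.1, 1.1, 4.1]
gripper_width: 0.069
```

It's in contact (4 N). I'll release with a small opening.

```bash
python3 -m crank '[[0,0,0,0],[0,0,0,0],[0,0,0,0],[0,0,0,0],[0,0,0,0]]' 0.03; python3 -m crank '[[0,0,-0.003,0],[0,0,-0.01,0],[0,0,-0.02,0],[0,0,-0.03,0],[0,0,-0.03,0]]'; python3 -m crank '[[0,0.02,-0.03,0],[0,0.03,-0.03,0],[0,0.02,-0.015,0],[0,0.01,0,0],[0,0,0,0]]';python3 - <<'E'
from m import *
c=shot('wrist','w17');pickle.dump(c,open('c17.pkl','wb'));crop(c,(240,30,440,230),3,'w17c')
E
```

```text
time_s: 33.9
tcp_pos: [0.5301, -0.306, 0.0077]
ee_rot: [[-0.999, 0.042, -0.001], [0.042, 0.999, 0.0], [0.001, 0.0, -1.0]]
wrist_force: [0.6, 0.6, -0.9]
gripper_width: 0.315
time_s: 34.32
tcp_pos: [0.5299, -0.306, 0.1023]
ee_rot: [[-0.999, 0.042, -0.002], [0.042, 0.999, 0.0], [0.002, 0.0, -1.0]]
wrist_force: [0.7, -0.4, 0.2]
gripper_width: 0.342
time_s: 34.73
tcp_pos: [0.5344, -0.225, 0.1777]
ee_rot: [[-0.999, 0.04, 0.004], [0.04, 0.999, 0.0], [-0.004, 0.0, -1.0]]
wrist_force: [-0.8, -0.5, -1.5]
gripper_width: 0.344
```

View pics/w17c.png

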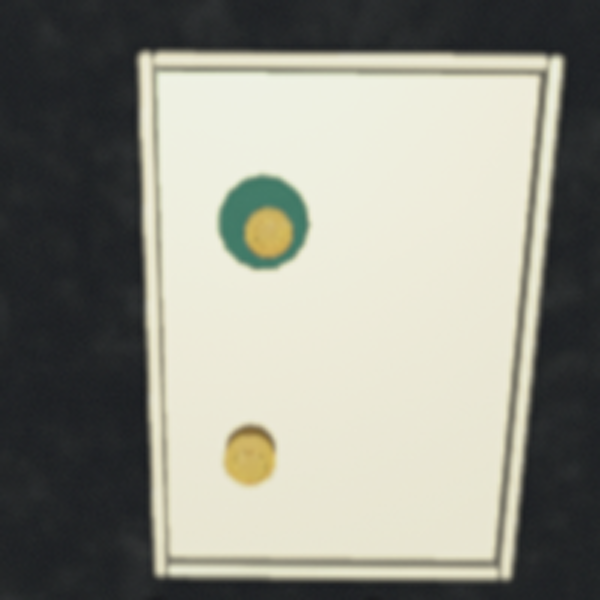

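```bash
python3 -m crank '[[0,0,0,0],[0,0,0,0],[0,0,0,0]]'; python3 - <<'E'
from m import *
c=shot('wrist','w18');pickle.dump(c,open('c18.pkl','wb'))
r=(270,60,350,200)
g=blobs(mask(c,(15,80,60),(34,255,255),r),8)
for k in g: print('gold',cen(k),cv2.contourArea(k),[onz(c,cen(k),z)[:2].round(4).tolist() for z in(.016,.02,.025,.03)])
k=cv2.convexHull(blobs(mask(c,(60,60,30),(95,255,220),r),30)[0]);e=cv2.fitEllipse(k);print('spot',e,onz(c,e[0],.007))
E
```

```text
time_s: 35.03
tcp_pos: [0.5331, -0.2275, 0.1744]
ee_rot: [[-0.999, 0.043, -0.003], [0.043, 0.999, 0.0], [0.003, 0.0, -1.0]]
wrist_force: [0.5, 0.1, -0.2]
gripper_width: 0.345
gold [321.13633265 184.36059986] 244.5 [[0.5399, -0.2165], [0.5398, -0.2176], [0.5397, -0.219], [0.5395, -0.2204]]
gold [326.9972752  109.45594914] 183.5 [[0.5291, -0.3028], [0.5291, -0.3029], [0.5291, -0.303], [0.5291, -0.3032]]
spot ((325.1769714355469, 105.93779754638672), (28.53769302368164, 29.65458869934082), 168.5211944580078) [ 0.53104005 -0.30642115  0.007     ]
```

The small weight stands within the spot, about 4 mm off its centre, with its whole base on green. Next is the large weight, which the views put at (0.540, -0.217). I'll turn the jaws along y again.

```bash
python3 -m crank '[[0,0,0,0.121],[0,0,0,0.121],[0,0,0,0.121],[0,0,0,0.121],[0,0,0,0.121]]' 0.045 >/dev/null; python3 -m crank '[[0,0,0,0.121],[0,0,0,0.121],[0,0,0,0.121],[0,0,0,0.121],[0,0,0,0.121]]'>/dev/null; python3 -m crank '[[0,0,0,0.121],[0,0,0,0.121],[0,0,0,0.121],[0,0,0,0],[0,0,0,0]]'; python3 -c "
from m import *
print(togo(.540,-.2168,.06))
c=shot('wrist','w19');pickle.dump(c,open('c19.pkl','wb'))
k=blobs(mask(c,(15,80,60),(34,255,255),(290,120,380,270)),8)[0];print(cen(k))
L=[(c,cen(k))]
for n,r in((18,(270,150,350,200)),):
    d=pickle.load(open(f'c{n}.pkl','rb'));L.append((d,cen(blobs(mask(d,(15,80,60),(34,255,255),r),8)[0])))
print(tri(L))
"
```

```text
time_s: 36.33
tcp_pos: [0.5336, -0.2271, 0.1752]
ee_rot: [[0.042, 0.999, -0.001], [0.999, -0.042, 0.0], [0.0, -0.001, -1.0]]
wrist_force: [0.8, 1.1, 0.1]
gripper_width: 0.519
[0.0106 0.0061 0.1152]
[336.74497574 181.05128205]
(array([ 0.54000554, -0.21681392,  0.0175906 ]), np.float64(0.00015699221147843796))
```

View pics/w19.png

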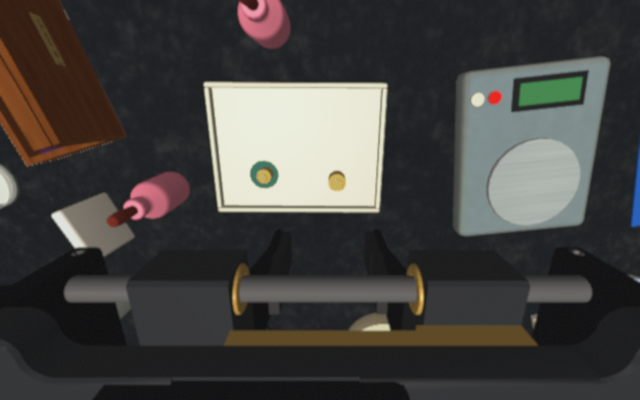

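The large weight is at (337,181), triangulated to (0.5400, -0.2168). The small one sits on the spot at (264,175). I'll descend.

```bash
python3 -m crank '[[0.004,0.002,0.01,0],[0.0046,0.002,0.025,0],[0.002,0.002,0.03,0],[0,0,0.025,0],[0,0,0.015,0]]'; python3 -m crank '[[0,0,0.008,0],[0,0,0.004,0],[0,0,0,0],[0,0,0,0]]'; python3 -c "
from m import *
print(togo(.540,-.2168,.0075))
c=shot('wrist');crop(c,(230,130,430,330),3,'w20c')"
```

```text
time_s: 36.8
tcp_pos: [0.5383, -0.2155, 0.0669]
ee_rot: [[0.043, 0.999, -0.005], [0.999, -0.043, 0.001], [0.001, -0.005, -1.0]]
wrist_force: [-0.5, 0.4, -0.3]
gripper_width: 0.517
time_s: 37.13
tcp_pos: [0.541, -0.2165, 0.0594]
ee_rot: [[0.043, 0.999, 0.001], [0.999, -0.043, -0.0], [-0.0, 0.001, -1.0]]
wrist_force: [1.1, -0.1, -0.3]
gripper_width: 0.516
[-0.0003 -0.0011  0.0519]
```

View pics/w20c.png

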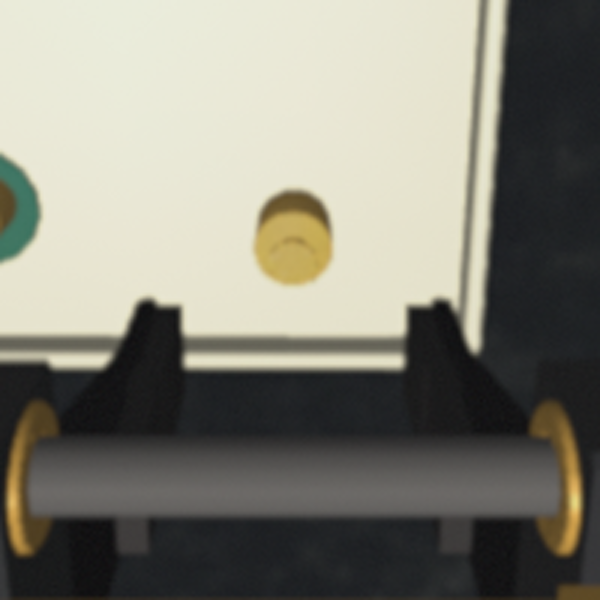

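The weight (column 293 in the crop) is centred between the fingers (182 and 406). I'll go down to the floor and grip.

```bash
python3 -m crank '[[0,0,0.01,0],[0,0,0.015,0],[0,0,0.012,0],[0,0,0.008,0],[0,0,0.004,0]]'; python3 -m crank '[[0,0,0.0022,0],[0,0,0,0],[0,0,0,0],[0,0,0,0],[0,0,0,0]]';for i in 1 2 3; do python3 -m crank '[[0,0,0,0],[0,0,0,0],[0,0,0,0],[0,0,0,0]]' 0.0|egrep 'tcp|force|width'; done
```

```text
time_s: 37.6
tcp_pos: [0.5397, -0.2163, 0.0087]
ee_rot: [[0.044, 0.999, -0.001], [0.999, -0.044, 0.0], [0.0, -0.001, -1.0]]
wrist_force: [0.6, 0.4, -0.0]
gripper_width: 0.52
time_s: 38.02
tcp_pos: [0.5407, -0.2164, 0.0081]
ee_rot: [[0.044, 0.999, 0.001], [0.999, -0.044, -0.0], [-0.0, 0.001, -1.0]]
wrist_force: [0.3, 0.6, 0.3]
gripper_width: 0.515
tcp_pos: [0.5403, -0.2164, 0.0076]
wrist_force: [0.2, -0.4, -0.1]
gripper_width: 0.297
tcp_pos: [0.5401, -0.2163, 0.0074]
wrist_force: [-1.0, -0.4, 0.1]
gripper_width: 0.16
tcp_pos: [0.5402, -0.2164, 0.0075]
wrist_force: [-0.7, -0.0, -0.3]
gripper_width: 0.165
```

```bash
python3 -m crank '[[0,0,-0.005,0],[0,0,-0.015,0],[0,0,-0.03,0],[0,0,-0.03,0],[0,0,-0.025,0]]'; python3 -m crank '[[0.01,0,-0.01,0],[0.02,0,0,0],[0.03,0,0,0],[0.03,-0.001,0,0],[0.03,-0.002,0,0]]'; python3 -m crank '[[0.03,-0.002,0,0],[0.025,-0.001,0,0],[0.02,-0.001,0,0],[0.01,0,0,0],[0,0,0,0]]';python3 -m crank '[[0,0,0,0],[0,0,0,0]]'; python3 -c "
from m import *
c=shot('wrist','w21');print(togo(.5423,.001,.06))
e=c"
```

```text
time_s: 39.43
tcp_pos: [0.5406, -0.2166, 0.1148]
ee_rot: [[0.044, 0.999, 0.001], [0.999, -0.044, -0.001], [-0.001, 0.001, -1.0]]
wrist_force: [0.7, 0.2, 0.1]
gripper_width: 0.17
time_s: 39.85
tcp_pos: [0.542, -0.0948, 0.1222]
ee_rot: [[0.045, 0.999, -0.001], [0.999, -0.045, 0.0], [0.0, -0.001, -1.0]]
wrist_force: [-0.1, 0.7, -0.5]
gripper_width: 0.164
time_s: 40.27
tcp_pos: [0.5421, -0.0093, 0.1223]
ee_rot: [[0.041, 0.999, -0.0], [0.999, -0.041, 0.0], [0.0, -0.0, -1.0]]
wrist_force: [0.5, -1.2, 0.3]
gripper_width: 0.167
time_s: 40.43
tcp_pos: [0.542, -0.0118, 0.1223]
ee_rot: [[0.045, 0.999, -0.001], [0.999, -0.045, -0.0], [-0.0, -0.001, -1.0]]
wrist_force: [-0.0, 0.0, -0.0]
gripper_width: 0.165
[ 0.0131 -0.0004  0.0623]
```

View pics/w21.png

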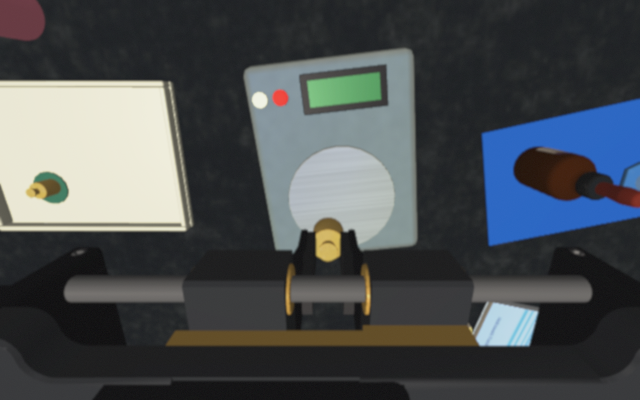

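The weight is held, and the pan (342,195) is clear. I'll centre and lower it.

```bash
python3 -m crank '[[0.005,0,0,0],[0.006,0,0.01,0],[0.002,0,0.02,0],[0,0,0.02,0],[0,0,0.01,0]]'; python3 -m crank '[[0,0,0.005,0],[0,0,0.003,0],[0,0,0,0],[0,0,0,0],[0,0,0,0]]'; python3 -c "
from m import *
print(togo(.5423,.001,.0475))"
```

```text
time_s: 40.9
tcp_pos: [0.5411, 0.0015, 0.0597]
ee_rot: [[0.045, 0.999, -0.004], [0.999, -0.045, -0.0], [-0.001, -0.004, -1.0]]
wrist_force: [-0.6, -0.7, -0.7]
gripper_width: 0.164
time_s: 41.32
tcp_pos: [0.5437, 0.0019, 0.0554]
ee_rot: [[0.044, 0.999, 0.002], [0.999, -0.044, 0.0], [0.0, 0.002, -1.0]]
wrist_force: [-1.0, -0.8, -0.3]
gripper_width: 0.168
[-0.0009 -0.0013  0.0079]
```

```bash
python3 -m crank '[[-0.001,-0.0005,0.003,0],[0,0,0.002,0],[0,0,0.001,0],[0,0,0,0],[0,0,0,0]]';python3 -m crank '[[0,0,0.001,0],[0,0,0,0],[0,0,0,0]]';python3 -m crank '[[0,0,0.001,0],[0,0,0,0],[0,0,0,0]]'
```

```text
time_s: 41.73
tcp_pos: [0.5423, 0.0007, 0.0485]
ee_rot: [[0.044, 0.999, -0.0], [0.999, -0.044, -0.0], [-0.0, -0.0, -1.0]]
wrist_force: [0.5, 0.6, -0.6]
gripper_width: 0.165
time_s: 41.98
tcp_pos: [0.5423, 0.0008, 0.0475]
ee_rot: [[0.044, 0.999, -0.0], [0.999, -0.044, -0.0], [-0.0, -0.0, -1.0]]
wrist_force: [-0.6, -0.0, 0.1]
gripper_width: 0.167
time_s: 42.23
tcp_pos: [0.5428, 0.0008, 0.0471]
ee_rot: [[0.044, 0.999, 0.001], [0.999, -0.044, 0.0], [0.0, 0.001, -1.0]]
wrist_force: [-0.8, -0.7, 4.3]
gripper_width: 0.166
```

```bash
python3 -m crank '[[0,0,0,0],[0,0,0,0],[0,0,0,0],[0,0,0,0],[0,0,0,0]]' 0.045; python3 -m crank '[[0,0,0,0],[0,0,-0.005,0],[0,0,-0.015,0],[0,0,-0.025,0],[0,-0.01,-0.03,0]]'; python3 -m crank '[[0,-0.015,-0.03,0],[0,-0.015,-0.02,0],[0,-0.01,-0.01,0],[0,0,0,0],[0,0,0,0]]';python3 - <<'E'
from m import *
c=shot('wrist','w22');pickle.dump(c,open('c22.pkl','wb'))
g=cv2.GaussianBlur(c['hsv'],(3,3),0)
m=cv2.inRange(g,np.array([0,0,140]),np.array([179,22,255]));m[:,:270]=0;m[:,430:]=0;m[:110]=0;m[260:]=0
k=blobs(m,800)[0];e=cv2.fitEllipse(cv2.convexHull(k));print('pan',e,onz(c,e[0],.045))
k=blobs(mask(c,(15,80,60),(34,255,255),(290,120,380,270)),8)[0];print(cen(k),onz(c,cen(k),.057),onz(c,cen(k),.065))
E
```

```text
time_s: 42.65
tcp_pos: [0.542, 0.0007, 0.0461]
ee_rot: [[0.044, 0.999, -0.001], [0.999, -0.044, -0.0], [-0.0, -0.001, -1.0]]
wrist_force: [-0.2, 0.1, -0.2]
gripper_width: 0.451
time_s: 43.07
tcp_pos: [0.5325, 0.001, 0.1212]
ee_rot: [[0.044, 0.999, -0.003], [0.999, -0.044, -0.001], [-0.001, -0.003, -1.0]]
wrist_force: [0.3, 0.5, 0.3]
gripper_width: 0.515
time_s: 43.48
tcp_pos: [0.4925, 0.0031, 0.1822]
ee_rot: [[0.044, 0.999, 0.002], [0.999, -0.044, 0.001], [0.001, 0.002, -1.0]]
wrist_force: [-0.5, -0.7, -1.2]
gripper_width: 0.515
pan ((327.6118469238281, 220.78392028808594), (80.17570495605469, 85.2778091430664), 91.02793884277344) [0.54179967 0.00081373 0.045     ]
[327.41296928 225.51535836] [5.42524777e-01 5.26632218e-04 5.70000000e-02] [0.53898543 0.00066659 0.065     ]
```

View pics/w22.png

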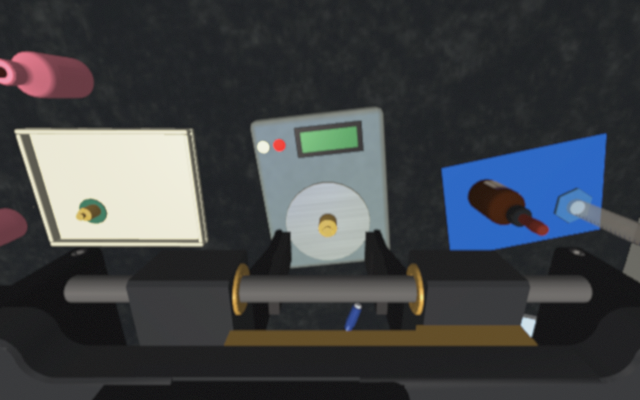

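The large weight (327,225) stands at (0.542, 0.001), in the middle of the pan (centre at (328,221), i.e. (0.542, 0.001)). The small weight is on the spot. Now I'll return the bottle.

```bash
python3 -m crank '[[0,0,-0.01,-0.121],[0,0,-0.01,-0.121],[0,0,-0.01,-0.121],[0,0,-0.01,-0.121],[0,0,0,-0.121]]' 0.05>/dev/null; python3 -m crank '[[0,0,0,-0.121],[0,0,0,-0.121],[0,0,0,-0.121],[0,0,0,-0.121],[0,0,0,-0.121]]'>/dev/null; python3 -m crank '[[0,0,0,-0.121],[0,0,0,-0.121],[0,0,0,-0.121],[0,0,0,0],[0,0,0,0]]'; python3 -c "
from m import *
print(togo(.5314,.2019,.15))"
```

```text
time_s: 44.78
tcp_pos: [0.4924, 0.0028, 0.2201]
ee_rot: [[-0.999, 0.045, -0.003], [0.045, 0.999, -0.001], [0.003, -0.001, -1.0]]
wrist_force: [-0.5, -0.2, 0.4]
gripper_width: 0.576
[-0.0301  0.2007  0.0698]
```

```bash
python3 -m crank '[[-0.004,0.02,0,0],[-0.005,0.03,0,0],[-0.005,0.035,0,0],[-0.005,0.035,0,0],[-0.005,0.03,0,0]]'>/dev/null; python3 -m crank '[[-0.004,0.025,0,0],[-0.002,0.015,0.01,0],[0,0.008,0.02,0],[0,0.0,0.02,0],[0,0,0.01,0]]'; python3 -m crank '[[0,0,0,0],[0,0,0,0],[0,0,0,0]]'; python3 -c "
from m import *
print(togo(.5312,.2018,.0872),sense()['tcp_pos'])
c=shot('wrist','w23');crop(c,(230,80,430,330),2.4,'w23c')"
```

```text
time_s: 45.62
tcp_pos: [0.5289, 0.1989, 0.1575]
ee_rot: [[-0.999, 0.044, -0.006], [0.044, 0.999, -0.003], [0.006, -0.003, -1.0]]
wrist_force: [-1.1, 0.2, 0.0]
gripper_width: 0.576
time_s: 45.87
tcp_pos: [0.5315, 0.1993, 0.1625]
ee_rot: [[-0.999, 0.043, 0.002], [0.043, 0.999, 0.001], [-0.002, 0.001, -1.0]]
wrist_force: [0.4, 0.2, -0.2]
gripper_width: 0.579
[0.0005 0.0024 0.0753] [0.53146722 0.19932462 0.16248086]
```

View pics/w23c.png

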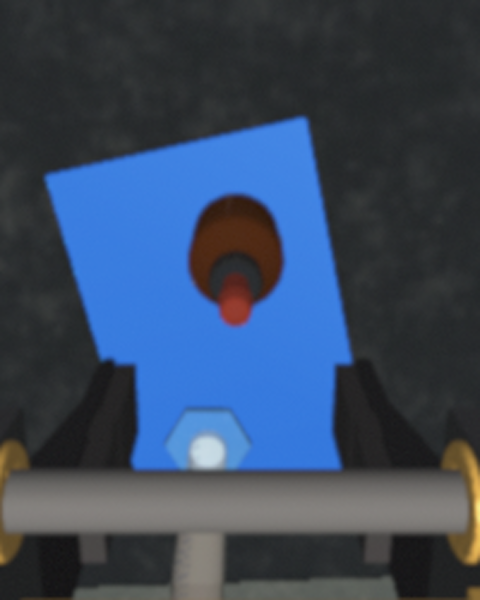

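The teat (column 235) is centred between the fingers (135 and 335). I'll descend and grip.

```bash
python3 -m crank '[[0,0.0024,0.01,0],[0,0,0.02,0],[0,0,0.02,0],[0,0,0.015,0],[0,0,0.006,0]]'; python3 -m crank '[[0,0,0.002,0],[0,0,0,0],[0,0,0,0],[0,0,0,0]]'; for i in 1 2 3; do python3 -m crank '[[0,0,0,0],[0,0,0,0],[0,0,0,0],[0,0,0,0],[0,0,0,0]]' 0.0|egrep 'tcp|force|width'; done
```

```text
time_s: 46.33
tcp_pos: [0.5295, 0.2012, 0.0883]
ee_rot: [[-0.999, 0.043, -0.003], [0.043, 0.999, -0.001], [0.003, -0.002, -1.0]]
wrist_force: [-0.6, -0.2, 0.2]
gripper_width: 0.571
time_s: 46.67
tcp_pos: [0.5316, 0.2024, 0.0897]
ee_rot: [[-0.999, 0.042, 0.002], [0.042, 0.999, 0.001], [-0.002, 0.001, -1.0]]
wrist_force: [0.4, -0.1, 0.1]
gripper_width: 0.574
tcp_pos: [0.5308, 0.2019, 0.0887]
wrist_force: [0.9, 0.3, 0.2]
gripper_width: 0.282
tcp_pos: [0.5308, 0.202, 0.0885]
wrist_force: [-0.6, -0.8, -0.9]
gripper_width: 0.113
tcp_pos: [0.5308, 0.2019, 0.0885]
wrist_force: [0.8, -0.1, -0.3]
gripper_width: 0.111
```

```bash
python3 -m crank '[[0,0,-0.004,0],[0,0,-0.01,0],[0,0,-0.018,0],[0,0,-0.022,0],[0,0,-0.022,0]]'>/dev/null; python3 -m crank '[[0,0,-0.018,0],[0,0,-0.01,0],[0,0,-0.004,0],[0,-0.005,0,0],[0.001,-0.012,0,0]]'; python3 -m crank '[[0.0015,-0.02,0,0],[0.0015,-0.025,0,0],[0.0015,-0.025,0,0],[0.0015,-0.025,0,0],[0.0015,-0.025,0,0]]';python3 -m crank '[[0.0015,-0.025,0,0],[0.0015,-0.025,0,0],[0.0015,-0.025,0,0],[0.0015,-0.025,0,0],[0.0015,-0.025,0,0]]' >/dev/null;python3 -m crank '[[0.0015,-0.025,0,0],[0.0015,-0.025,0,0],[0.0015,-0.025,0,0],[0.0015,-0.025,0,0],[0.0015,-0.025,0,0]]'; python3 -c "
from m import *
print(togo(.4808,-.3001,.2),sense()['gripper_width'])"
```

```text
time_s: 48.75
tcp_pos: [0.5286, 0.1851, 0.1955]
ee_rot: [[-0.999, 0.041, -0.001], [0.041, 0.999, -0.0], [0.001, -0.0, -1.0]]
wrist_force: [0.7, -0.2, -2.0]
gripper_width: 0.111
time_s: 49.17
tcp_pos: [0.5149, 0.0631, 0.1949]
ee_rot: [[-0.999, 0.042, -0.004], [0.042, 0.999, -0.001], [0.003, -0.001, -1.0]]
wrist_force: [-0.5, 1.0, -0.8]
gripper_width: 0.109
time_s: 50.0
tcp_pos: [0.489, -0.1854, 0.1949]
ee_rot: [[-0.999, 0.043, -0.004], [0.043, 0.999, 0.001], [0.004, 0.0, -1.0]]
wrist_force: [0.7, 0.5, -0.7]
gripper_width: 0.109
[ 0.0033 -0.1149 -0.0051] 0.1087467742682192
```

```bash
python3 -m crank '[[0.0015,-0.025,0,0],[0.001,-0.025,0,0],[0.0005,-0.022,0,0],[0,-0.018,0,0],[0,-0.01,0,0]]'; python3 -m crank '[[0,-0.005,0,0],[0,0,0,0],[0,0,0,0],[0,0,0,0]]'; python3 -c "
from m import *
print(togo(.4808,-.3001,.0905),sense()['gripper_width'])
c=shot('wrist','w24')"
```

```text
time_s: 50.42
tcp_pos: [0.4818, -0.2855, 0.1947]
ee_rot: [[-0.999, 0.045, -0.004], [0.044, 0.999, 0.001], [0.004, 0.001, -1.0]]
wrist_force: [1.0, 0.4, -2.3]
gripper_width: 0.108
time_s: 50.75
tcp_pos: [0.4835, -0.2877, 0.1963]
ee_rot: [[-0.999, 0.041, -0.0], [0.041, 0.999, 0.0], [0.0, 0.0, -1.0]]
wrist_force: [0.1, -0.2, -1.6]
gripper_width: 0.108
[ 0.0022 -0.0125  0.1058] 0.10834845960445709
```

View pics/w24.png

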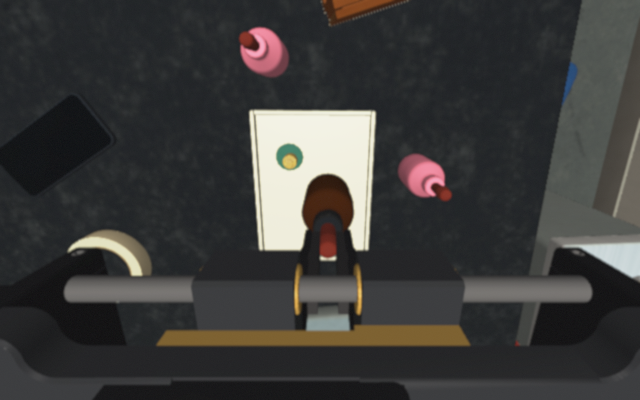

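The bottle hangs upright over its place, and the small weight (290,157) is well clear. I'll lower it in stages.

```bash
python3 -m crank '[[0.001,-0.006,0.005,0],[0.0012,-0.0065,0.015,0],[0,0,0.02,0],[0,0,0.02,0],[0,0,0.015,0]]'; python3 -m crank '[[0,0,0.01,0],[0,0,0.005,0],[0,0,0,0],[0,0,0,0],[0,0,0,0]]'; python3 -c "
from m import *
print(togo(.4808,-.3001,.0905),sense()['gripper_width'])"
```

```text
time_s: 51.22
tcp_pos: [0.4802, -0.3004, 0.1197]
ee_rot: [[-0.999, 0.042, -0.002], [0.042, 0.999, 0.001], [0.002, 0.001, -1.0]]
wrist_force: [0.0, -0.0, -0.9]
gripper_width: 0.112
time_s: 51.63
tcp_pos: [0.4818, -0.3012, 0.1076]
ee_rot: [[-0.999, 0.042, 0.002], [0.042, 0.999, -0.001], [-0.002, -0.001, -1.0]]
wrist_force: [-0.2, 0.2, -1.4]
gripper_width: 0.11
[0.0011 0.0011 0.0171] 0.10997515656445213
```

```bash
python3 -m crank '[[0,0.001,0.005,0],[0,0,0.005,0],[0,0,0.003,0],[0,0,0.001,0],[0,0,0,0]]'; python3 -m crank '[[0,0,0,0],[0,0,0,0],[0,0,0,0]]'; python3 -c "
from m import *
print(togo(.4808,-.3001,.0905),sense()['gripper_width'])"
```

```text
time_s: 52.05
tcp_pos: [0.4807, -0.2998, 0.092]
ee_rot: [[-0.999, 0.042, -0.001], [0.042, 0.999, 0.0], [0.001, 0.0, -1.0]]
wrist_force: [-0.1, 0.3, -1.0]
gripper_width: 0.108
time_s: 52.3
tcp_pos: [0.4811, -0.3, 0.0927]
ee_rot: [[-0.999, 0.042, 0.0], [0.042, 0.999, -0.0], [-0.0, -0.0, -1.0]]
wrist_force: [-1.0, 0.6, -1.6]
gripper_width: 0.11
[ 0.0003 -0.0001  0.0022] 0.10983778400185072
```

```bash
python3 -m crank '[[0,0,0.001,0],[0,0,0,0],[0,0,0,0]]'; python3 -m crank '[[0,0,0.001,0],[0,0,0,0],[0,0,0,0]]';python3 -m crank '[[0,0,0.001,0],[0,0,0,0],[0,0,0,0]]'
```

```text
time_s: 52.55
tcp_pos: [0.4809, -0.2999, 0.0915]
ee_rot: [[-0.999, 0.042, -0.0], [0.042, 0.999, 0.0], [0.0, 0.0, -1.0]]
wrist_force: [-1.0, 0.5, -1.2]
gripper_width: 0.112
time_s: 52.8
tcp_pos: [0.4809, -0.2999, 0.0905]
ee_rot: [[-0.999, 0.042, -0.0], [0.042, 0.999, 0.0], [0.0, 0.0, -1.0]]
wrist_force: [1.0, -0.3, -0.6]
gripper_width: 0.108
time_s: 53.05
tcp_pos: [0.4815, -0.3002, 0.0904]
ee_rot: [[-0.999, 0.042, 0.001], [0.042, 0.999, -0.001], [-0.001, -0.001, -1.0]]
wrist_force: [-0.1, 0.8, 4.4]
gripper_width: 0.107
```

Contact comes at the same height as at the first grasp. I'll release and go for the cylinder.

```bash
python3 -m crank '[[0,0,0,0],[0,0,0,0],[0,0,0,0],[0,0,0,0],[0,0,0,0]]' 0.05; python3 -m crank '[[0,0,0,0],[0,0,-0.005,0],[0,0,-0.015,0],[0,0,-0.025,0],[0,0,-0.03,0]]'; python3 -m crank '[[0,0.01,-0.035,0],[0,0.02,-0.035,0],[0,0.025,-0.025,0],[0,0.02,-0.015,0],[0,0,0,0]]';python3 -m crank '[[0,0,0,0],[0,0,0,0]]'; python3 - <<'E'
from m import *
c=shot('wrist','w25');pickle.dump(c,open('c25.pkl','wb'));print(sense()['tcp_pos'])
k=blobs(mask(c,(0,120,85),(6,255,255),(260,60,372,215)),8)[0];print(cen(k),[onz(c,cen(k),z)[:2].round(4).tolist() for z in(.1137,.121)])
print(togo(.5509,.3188,.25))
E
```

```text
time_s: 53.47
tcp_pos: [0.4806, -0.2998, 0.089]
ee_rot: [[-0.999, 0.042, -0.001], [0.042, 0.999, 0.0], [0.001, 0.0, -1.0]]
wrist_force: [-0.3, -0.1, 0.5]
gripper_width: 0.401
time_s: 53.88
tcp_pos: [0.4797, -0.2994, 0.164]
ee_rot: [[-0.999, 0.042, -0.004], [0.042, 0.999, 0.002], [0.004, 0.001, -1.0]]
wrist_force: [0.8, -0.0, 0.3]
gripper_width: 0.572
time_s: 54.3
tcp_pos: [0.486, -0.2234, 0.2797]
ee_rot: [[-0.999, 0.039, 0.009], [0.039, 0.999, -0.002], [-0.009, -0.002, -1.0]]
wrist_force: [-0.1, -0.5, 0.5]
gripper_width: 0.574
time_s: 54.47
tcp_pos: [0.4836, -0.2249, 0.2737]
ee_rot: [[-0.999, 0.042, -0.001], [0.042, 0.999, 0.001], [0.001, 0.001, -1.0]]
wrist_force: [-0.7, -0.0, 0.4]
gripper_width: 0.572
[ 0.48339709 -0.2252364   0.27318735]
[326.57494407 108.93512304] [[0.4803, -0.3007], [0.4803, -0.3009]]
[-0.0444  0.5464  0.0234]
```

View pics/w25.png

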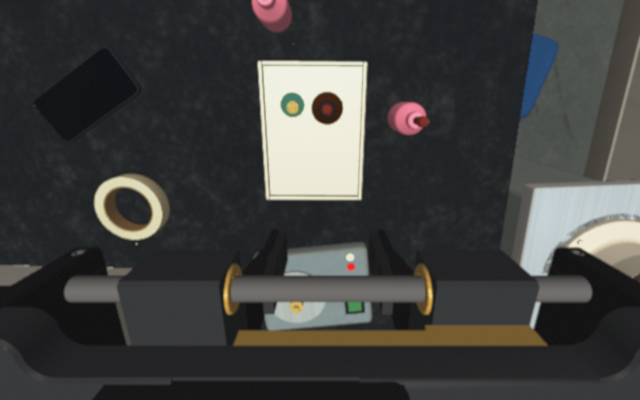

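The bottle stands upright in its old place, with the teat at (0.4803, -0.3008) against the original (0.4807, -0.3003). Now the cylinder.

```bash
python3 -m crank '[[-0.002,0.015,0,0],[-0.0025,0.03,0,0],[-0.003,0.035,0,0],[-0.003,0.035,0,0],[-0.003,0.035,0,0]]' 0.06 >/dev/null; python3 -m crank '[[-0.003,0.035,0,0],[-0.003,0.035,0,0],[-0.003,0.035,0,0],[-0.003,0.035,0,0],[-0.003,0.035,0,0]]'>/dev/null;  python3 -m crank '[[-0.003,0.035,0,0],[-0.003,0.035,0,0],[-0.003,0.035,0,0],[-0.003,0.03,0,0],[-0.002,0.02,0,0]]'; python3 -m crank '[[-0.001,0.01,0,0],[0,0,0,0],[0,0,0,0]]'; python3 -c "
from m import *
print(togo(.5509,.3188,.2))"
```

```text
time_s: 55.77
tcp_pos: [0.547, 0.2545, 0.2721]
ee_rot: [[-0.999, 0.042, -0.003], [0.042, 0.999, -0.002], [0.003, -0.002, -1.0]]
wrist_force: [1.2, -0.3, -0.6]
gripper_width: 0.69
time_s: 56.02
tcp_pos: [0.5481, 0.2618, 0.2733]
ee_rot: [[-0.999, 0.043, -0.002], [0.043, 0.999, -0.002], [0.002, -0.002, -1.0]]
wrist_force: [0.7, -0.9, 0.8]
gripper_width: 0.688
[-0.0005  0.0572  0.0732]
```

```bash
python3 -m crank '[[0,0.015,0,0],[0,0.02,0,0],[0,0.015,0.01,0],[0,0.007,0.02,0],[0,0,0.02,0]]'; python3 -m crank '[[0,0,0.01,0],[0,0,0.005,0],[0,0,0,0],[0,0,0,0],[0,0,0,0]]'; python3 -c "
from m import *
print(togo(.5509,.3188,.104))
c=shot('wrist','w26');crop(c,(230,80,430,330),2.4,'w26c')"
```

```text
time_s: 56.43
tcp_pos: [0.5507, 0.3209, 0.2237]
ee_rot: [[-0.999, 0.042, 0.001], [0.042, 0.999, 0.001], [-0.001, 0.002, -1.0]]
wrist_force: [0.3, 0.2, 0.1]
gripper_width: 0.69
time_s: 56.85
tcp_pos: [0.5513, 0.3198, 0.211]
ee_rot: [[-0.999, 0.042, 0.002], [0.042, 0.999, 0.001], [-0.002, 0.002, -1.0]]
wrist_force: [0.3, -0.3, -0.4]
gripper_width: 0.697
[ 0.0006 -0.0012  0.107 ]
```

View pics/w26c.png

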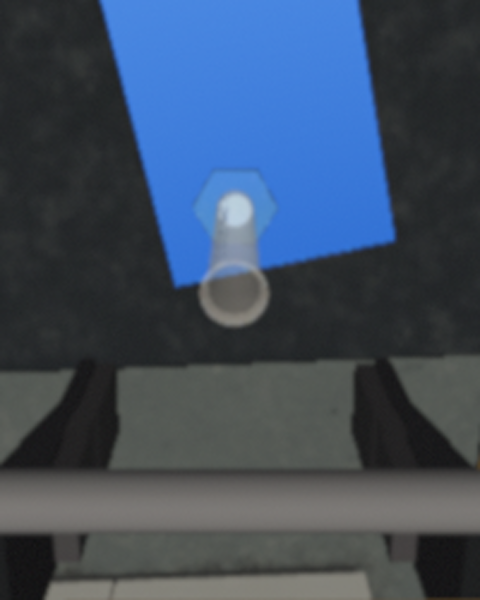

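The cylinder top (235,290) is centred between the fingers (118 and 354). I'll descend to the stem and grip.

```bash
python3 -m crank '[[0,-0.001,0.01,0],[0,0,0.025,0],[0,0,0.03,0],[0,0,0.02,0],[0,0,0.01,0]]'; python3 -m crank '[[0,0,0.008,0],[0,0,0.003,0],[0,0,0,0],[0,0,0,0],[0,0,0,0]]'; python3 -c "
from m import *
print(togo(.5509,.3188,.1037))";for i in 1 2 3; do python3 -m crank '[[0,0,0,0],[0,0,0,0],[0,0,0,0],[0,0,0,0],[0,0,0,0]]' 0.0|egrep 'tcp|force|width'; done
```

```text
time_s: 57.32
tcp_pos: [0.5488, 0.3174, 0.111]
ee_rot: [[-0.999, 0.043, -0.004], [0.043, 0.999, -0.003], [0.004, -0.003, -1.0]]
wrist_force: [-0.2, -0.2, -0.2]
gripper_width: 0.694
time_s: 57.73
tcp_pos: [0.5513, 0.3193, 0.105]
ee_rot: [[-0.999, 0.042, 0.002], [0.042, 0.999, 0.002], [-0.002, 0.002, -1.0]]
wrist_force: [-0.2, 0.1, 0.4]
gripper_width: 0.693
[ 0.0003 -0.0005  0.0013]
tcp_pos: [0.5505, 0.3187, 0.1036]
wrist_force: [0.6, 0.3, -0.2]
gripper_width: 0.395
tcp_pos: [0.5505, 0.3187, 0.1034]
wrist_force: [0.1, 0.2, -0.2]
gripper_width: 0.231
tcp_pos: [0.5505, 0.3187, 0.1034]
wrist_force: [0.3, 0.0, -0.5]
gripper_width: 0.232
```

```bash
python3 -m crank '[[0,0,-0.005,0],[0,0,-0.015,0],[0,0,-0.025,0],[0,0,-0.03,0],[0,0,-0.025,0]]' >/dev/null; python3 -m crank '[[0,0,-0.01,0],[0,-0.007,-0.005,0],[0.001,-0.015,0,0],[0.002,-0.025,0,0],[0.002,-0.03,0,0]]';python3 -m crank '[[0.0025,-0.03,0,0],[0.0025,-0.03,0,0],[0.0025,-0.03,0,0],[0.0025,-0.03,0,0],[0.0025,-0.03,0,0]]';python3 -m crank '[[0.0025,-0.03,0,0],[0.0025,-0.03,0,0],[0.0025,-0.03,0,0],[0.0025,-0.03,0,0],[0.0025,-0.03,0,0]]'; python3 -c "
from m import *
print(togo(.4872,-.2180,.1054),sense()['gripper_width'])"
```

```text
time_s: 59.82
tcp_pos: [0.5407, 0.2404, 0.2157]
ee_rot: [[-0.999, 0.041, -0.004], [0.041, 0.999, -0.002], [0.004, -0.002, -1.0]]
wrist_force: [0.8, -1.4, -0.1]
gripper_width: 0.233
time_s: 60.23
tcp_pos: [0.5211, 0.0897, 0.2162]
ee_rot: [[-0.999, 0.043, -0.005], [0.043, 0.999, -0.001], [0.004, -0.002, -1.0]]
wrist_force: [1.1, 0.2, -1.0]
gripper_width: 0.231
time_s: 60.65
tcp_pos: [0.5019, -0.059, 0.2163]
ee_rot: [[-0.999, 0.043, -0.005], [0.043, 0.999, -0.0], [0.005, -0.0, -1.0]]
wrist_force: [1.0, 0.2, 0.0]
gripper_width: 0.235
[ 0.0074 -0.1594  0.111 ] 0.235014623127124
```

```bash
python3 -m crank '[[0.0025,-0.03,0,0],[0.0025,-0.03,0,0],[0.001,-0.025,0,0],[0,-0.015,0,0],[0,-0.006,0,0]]'; python3 -m crank '[[0,0,0,0],[0,0,0,0],[0,0,0,0]]'; python3 -c "
from m import *
print(togo(.4872,-.2180,.1054),sense()['gripper_width'])
c=shot('wrist','w27')"
```

```text
time_s: 61.07
tcp_pos: [0.4916, -0.1647, 0.2163]
ee_rot: [[-0.999, 0.046, -0.005], [0.046, 0.999, 0.0], [0.005, 0.0, -1.0]]
wrist_force: [-0.4, -0.8, 0.3]
gripper_width: 0.23
time_s: 61.32
tcp_pos: [0.4938, -0.1617, 0.2179]
ee_rot: [[-0.999, 0.041, -0.001], [0.041, 0.999, 0.0], [0.001, 0.0, -1.0]]
wrist_force: [0.2, 0.5, -0.8]
gripper_width: 0.228
[ 0.0041 -0.0565  0.1125] 0.22827474477003165
```

View pics/w27.png

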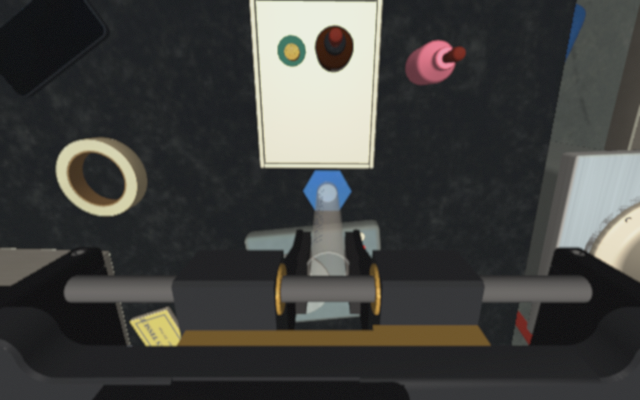

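The cylinder hangs straight at the tray's left edge. I'll finish the move.

```bash
python3 -m crank '[[0.001,-0.015,0,0],[0.001,-0.02,0,0],[0.001,-0.015,0.01,0],[0.0007,-0.0065,0.02,0],[0,0,0.02,0]]'; python3 -m crank '[[0,0,0.02,0],[0,0,0.015,0],[0,0,0.005,0],[0,0,0.002,0],[0,0,0,0]]'; python3 -m crank '[[0,0,0,0],[0,0,0,0],[0,0,0,0]]'; python3 -c "
from m import *
print(togo(.4872,-.2180,.1054),sense()['gripper_width'])"
```

```text
time_s: 61.78
tcp_pos: [0.4888, -0.2189, 0.1686]
ee_rot: [[-0.999, 0.042, 0.002], [0.042, 0.999, -0.0], [-0.002, -0.0, -1.0]]
wrist_force: [-0.0, 0.5, -1.0]
gripper_width: 0.234
time_s: 62.2
tcp_pos: [0.4886, -0.2182, 0.1267]
ee_rot: [[-0.999, 0.041, 0.0], [0.041, 0.999, -0.0], [-0.0, -0.0, -1.0]]
wrist_force: [-0.1, 0.7, -0.6]
gripper_width: 0.234
time_s: 62.45
tcp_pos: [0.4888, -0.2187, 0.1275]
ee_rot: [[-0.999, 0.042, 0.002], [0.042, 0.999, -0.0], [-0.002, -0.0, -1.0]]
wrist_force: [-0.3, 0.3, -0.2]
gripper_width: 0.236
[0.0017 0.0006 0.0221] 0.23575971317760605
```

```bash
python3 -m crank '[[0.0008,0.0004,0.006,0],[0,0,0.006,0],[0,0,0.004,0],[0,0,0.002,0],[0,0,0,0]]'; python3 -m crank '[[0,0,0,0],[0,0,0,0],[0,0,0,0]]'; python3 -c "
from m import *
print(togo(.4872,-.2180,.1054),sense()['gripper_width'])"
```

```text
time_s: 62.87
tcp_pos: [0.4868, -0.2182, 0.1076]
ee_rot: [[-0.999, 0.042, -0.002], [0.042, 0.999, 0.0], [0.002, 0.0, -1.0]]
wrist_force: [-0.4, -0.3, 0.3]
gripper_width: 0.23
time_s: 63.12
tcp_pos: [0.4876, -0.2183, 0.1087]
ee_rot: [[-0.999, 0.042, 0.0], [0.042, 0.999, -0.0], [-0.0, -0.0, -1.0]]
wrist_force: [-0.0, -0.9, -0.6]
gripper_width: 0.233
[0.0004 0.0003 0.0033] 0.2332990146235672
```

```bash
python3 -m crank '[[0.0004,0.0003,0.001,0],[0,0,0.001,0],[0,0,0,0],[0,0,0,0]]'; python3 -m crank '[[0,0,0.001,0],[0,0,0,0],[0,0,0,0]]';python3 -m crank '[[0,0,0.001,0],[0,0,0,0],[0,0,0,0]]'
```

```text
time_s: 63.45
tcp_pos: [0.487, -0.2179, 0.1065]
ee_rot: [[-0.999, 0.042, -0.0], [0.042, 0.999, 0.0], [0.0, 0.0, -1.0]]
wrist_force: [-0.3, -0.2, -0.3]
gripper_width: 0.232
time_s: 63.7
tcp_pos: [0.487, -0.2179, 0.1055]
ee_rot: [[-0.999, 0.042, -0.0], [0.042, 0.999, 0.0], [0.0, 0.0, -1.0]]
wrist_force: [0.9, 0.4, -0.9]
gripper_width: 0.229
time_s: 63.95
tcp_pos: [0.4876, -0.2181, 0.1053]
ee_rot: [[-0.999, 0.042, 0.001], [0.042, 0.999, -0.001], [-0.001, -0.0, -1.0]]
wrist_force: [-0.7, 0.9, 4.9]
gripper_width: 0.228
```

It has touched down at the original height and pose. I'll release, rise, and check.

```bash
python3 -m crank '[[0,0,0,0],[0,0,0,0],[0,0,0,0],[0,0,0,0],[0,0,0,0]]' 0.06; python3 -m crank '[[0,0,0,0],[0,0,0,0],[0,0,-0.005,0],[0,0,-0.015,0],[0,0,-0.03,0]]'; python3 -m crank '[[0,0,-0.035,0],[0,0,-0.035,0],[0,0,-0.03,0],[0,0.01,-0.02,0],[0,0,-0.005,0]]';python3 -m crank '[[0,0,0,0],[0,0,0,0],[0,0,0,0]]'; python3 - <<'E'
from m import *
c=shot('wrist','w28');pickle.dump(c,open('c28.pkl','wb'));print(sense()['tcp_pos'])
crop(c,(230,20,410,230),2.8,'w28c')
k=blobs(mask(c,(0,120,85),(6,255,255),(260,40,372,180)),8)[0];print('teat',cen(k),onz(c,cen(k),.1137))
k=blobs(mask(c,(100,90,60),(125,255,255),(260,40,400,215)),8)[0];print('foot',cen(k),cv2.boundingRect(k))
c=shot('side');crop(c,(220,110,380,250),4,'s28')
E
```

```text
time_s: 64.37
tcp_pos: [0.4867, -0.2179, 0.1041]
ee_rot: [[-0.999, 0.042, -0.001], [0.042, 0.999, 0.0], [0.001, 0.0, -1.0]]
wrist_force: [0.0, 0.1, 0.4]
gripper_width: 0.533
time_s: 64.78
tcp_pos: [0.4845, -0.2172, 0.1521]
ee_rot: [[-0.999, 0.043, -0.008], [0.043, 0.999, 0.002], [0.008, 0.002, -1.0]]
wrist_force: [0.7, 0.5, -0.4]
gripper_width: 0.684
time_s: 65.2
tcp_pos: [0.4892, -0.2079, 0.2846]
ee_rot: [[-0.999, 0.041, 0.009], [0.041, 0.999, -0.002], [-0.009, -0.002, -1.0]]
wrist_force: [-0.0, 0.1, -0.3]
gripper_width: 0.693
time_s: 65.45
tcp_pos: [0.4865, -0.2078, 0.2776]
ee_rot: [[-0.999, 0.042, -0.004], [0.042, 0.999, 0.001], [0.004, 0.001, -1.0]]
wrist_force: [0.1, 0.5, -1.5]
gripper_width: 0.687
[ 0.48653291 -0.20786881  0.27757455]
teat [328.38732394  92.5       ] [ 0.48011015 -0.30085331  0.1137    ]
foot [325.68580247 147.61790123] (312, 139, 28, 23)
```

View pics/w28c.png

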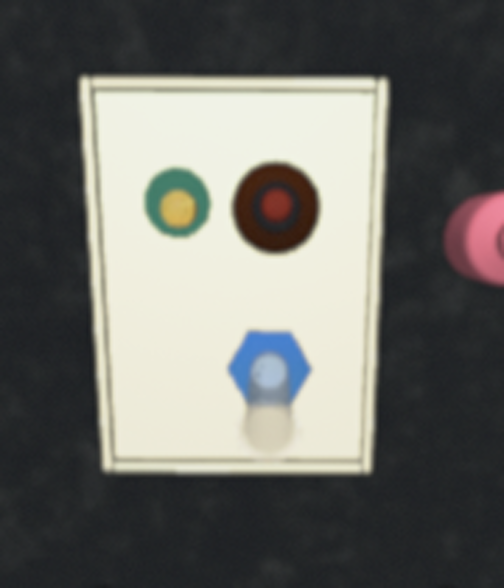

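View pics/s28.png

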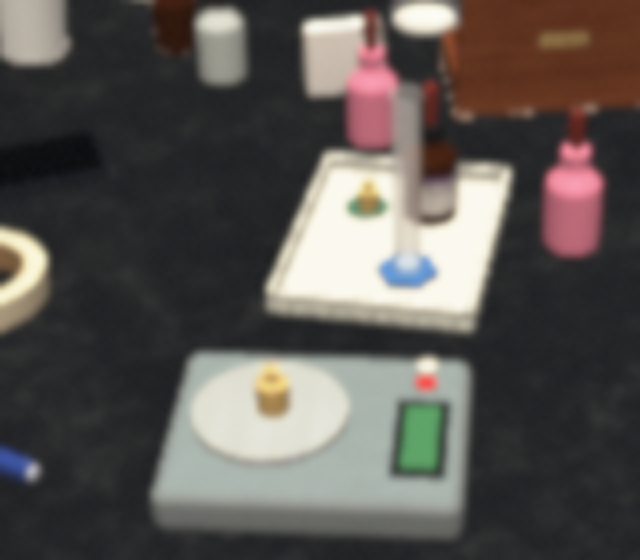

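All items are standing. As a final numeric check, I'll compare before and after in the side view, and the foot position from the wrist.

```bash
python3 - <<'E'
from m import *
c=pickle.load(open('c28.pkl','rb'));print('foot',onz(c,(326.25,151.8),.011))
s=shot('side');b=dict(s);p=cv2.imread('pics/side0.png');b['hsv']=cv2.cvtColor(p,cv2.COLOR_BGR2HSV)
for n,x in(('before',b),('after',s)):
    f=cen(blobs(mask(x,(100,90,60),(125,255,255),(300,160,345,190)),8)[0]);t=cen(blobs(mask(x,(0,90,40),(8,255,200),(322,120,336,150)),8)[0]);print(n,f,onz(x,f,.011)[:2],t)
print(sense()['wrist_force'],sense()['time_s'])
from station import finish_job
finish_job()
E
```

```text
foot [ 0.48609708 -0.21736573  0.011     ]
before [321.34482759 178.14367816] [ 0.48705576 -0.20638347] [327.44808743 135.26775956]
after [321.66071429 178.21428571] [ 0.48608658 -0.20612683] [327.44808743 135.26775956]
[ 0.5511725  -0.64459607 -0.55889045] 65.6
the job is handed in; nothing more can be done
```

The job is done and handed in at 65.6 s of the 136 s allowed. I stood the cylinder and then the bottle on the blue mat and moved the small weight from the pan to the green spot. I then set the large weight on the pan, and put the bottle and then the cylinder back in the tray.

Final checks:
- **Large weight:** it stands within about 1 mm of the pan's centre.
- **Small weight:** it stands wholly on the spot but about 4 mm off its centre. I had gripped it slightly off its axis, and I left it there.
- **Bottle:** it is back within about 1 mm of where it stood. Its position in the side view is unchanged.
- **Cylinder:** it is back within about 1 mm of where it stood, in both the wrist and side views. The side view puts the foot's y about 11 mm from the wrist value both before and after, so I used that view only to compare before with after.

In the last pictures everything stands upright, the gripper is clear and open, and the pink bottles were never touched. In the moves' readouts the contact force on setting things down stayed at about 5 N.

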